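Change the sample pots on the mixer's carousel

TASK

First turn the mixer's orange speed knob fully anticlockwise to off, then fold both flaps of the carton right back, out to the sides. Move every white-lidded pot from the carousel to the steel tray and every blue-lidded pot from the carton into a carousel pocket of its own, all standing upright; pots pass only through the open window at the front, so turn the carousel click by click with the black bar on its hub to bring the pockets there. Finish with the carousel at rest in a click, an empty pocket at the window and all blue pots under the clear guard, and do not disturb the bottle and the beaker.

Things in the scene. Friction and masses are not known exactly. Their poses are not given: they have to be found in the camera images.
- mixer: bench mixer fixed to the bench: housing 310 mm square, 28 mm high, ledge to 240 mm ahead of the hub. Origin under the hub on the bench; x from window to rear. A clear guard (underside 84, top 88 mm above the bench) covers the carousel but for the window: a slot 132 mm wide (|y| < 66 mm) from its front (-x) edge, 125 mm ahead of the hub, to 35 mm ahead of the hub. Pots fit under the guard, enter only at the window
- window (a point): point of the fixed housing in the middle of the window, 110 mm ahead of the hub, at deck height (40 mm above the bench): centre of the pocket that stands at the window
- carousel (a joint): angle of the carousel (rad): 0 at the start, grows anticlockwise seen from above, turns endlessly both ways with a click (detent) every 60 degrees (pi/3), when a pocket stands at the window. Turning over a click takes about 0.2 N m; let go within 20 degrees of a click it settles there by itself
- hub_grip (a point): middle of the black bar handle on the carousel's hub, above the guard, 117 mm above the bench: the bar is 56 mm long (along this point's x axis), 14 mm thick, standing from 96 to 130 mm above the bench. Its x axis points away from pocket 0; it turns with the carousel
- speed_knob (a joint): angle of the mixer's orange speed knob (rad): 0 is off, the anticlockwise end stop; grows clockwise seen from above, end stop at 2.6; friction 0.03 N m, stays where it is left
- speed_knob_grip (a point): on the knob's axis, 65 mm above the bench, on the left of the control ledge: a bar 42 mm long (along this point's x axis), 14 mm thick, its top 7 mm above this point, standing on a disc 44 mm across whose top is 23 mm below this point
- carton: small open-topped cardboard carton fixed to the bench, outside 122 mm (x) by 198 mm (y) by 62 mm tall, walls and floor 4 mm; origin at the centre of its underside. Up to three new pots stand in a row along its y axis, about 62 mm apart. Two flaps are hinged on the upper edges of its long sides
- flap_front (a joint): front carton flap, hinged at the carton's x = -59 mm, 62 mm above the bench, along its y: 0 closed (level over the pots), pi/2 upright, pi level outwards, stop at 3.5 rad; ajar at the start, stays where left (0.008 N m). 42 mm from hinge to free edge, 188 mm long, 4 mm thick. Closed, the two flaps leave a 34 mm slot in the middle
- flap_back (a joint): rear carton flap, on the carton's +x side, otherwise as flap_front
- tray: shallow loose steel tray, outside 136 mm (x) by 170 mm (y), 20 mm tall, walls and floor 3 mm, 0.5 kg; origin at the centre of its underside
- bottle: bystander: amber bottle with black cap, 60 mm in diameter, 130 mm tall, origin under its centre
- beaker: bystander: glass beaker, 70 mm wide, 90 mm tall, origin under its centre
- pocket0 (a point): centre of the floor of carousel pocket 0: a blue ring 6 mm high and 52 mm wide inside (58 mm outside) on the deck, which lies 40 mm above the bench; six pockets, 60 degrees apart, 110 mm from the hub; pocket 0 is at the window when the carousel reads 0, pocket k when it reads -k*pi/3 (or a full turn more or less)
- pocket1 (a point): centre of the floor of carousel pocket 1: a blue ring 6 mm high and 52 mm wide inside (58 mm outside) on the deck, which lies 40 mm above the bench; six pockets, 60 degrees apart, 110 mm from the hub; pocket 0 is at the window when the carousel reads 0, pocket k when it reads -k*pi/3 (or a full turn more or less)
- pocket2 (a point): centre of the floor of carousel pocket 2: a blue ring 6 mm high and 52 mm wide inside (58 mm outside) on the deck, which lies 40 mm above the bench; six pockets, 60 degrees apart, 110 mm from the hub; pocket 0 is at the window when the carousel reads 0, pocket k when it reads -k*pi/3 (or a full turn more or less)
- pocket3 (a point): centre of the floor of carousel pocket 3: a blue ring 6 mm high and 52 mm wide inside (58 mm outside) on the deck, which lies 40 mm above the bench; six pockets, 60 degrees apart, 110 mm from the hub; pocket 0 is at the window when the carousel reads 0, pocket k when it reads -k*pi/3 (or a full turn more or less)
- pocket4 (a point): centre of the floor of carousel pocket 4: a blue ring 6 mm high and 52 mm wide inside (58 mm outside) on the deck, which lies 40 mm above the bench; six pockets, 60 degrees apart, 110 mm from the hub; pocket 0 is at the window when the carousel reads 0, pocket k when it reads -k*pi/3 (or a full turn more or less)
- pocket5 (a point): centre of the floor of carousel pocket 5: a blue ring 6 mm high and 52 mm wide inside (58 mm outside) on the deck, which lies 40 mm above the bench; six pockets, 60 degrees apart, 110 mm from the hub; pocket 0 is at the window when the carousel reads 0, pocket k when it reads -k*pi/3 (or a full turn more or less)
- new1: new (blue-lidded, amber) pot, an upright cylinder 42 mm in diameter and 36 mm tall, about 60 g; origin at the centre of its underside, z towards the lid. At the start in the carton; None if absent
- new2: new (blue-lidded, amber) pot, an upright cylinder 42 mm in diameter and 36 mm tall, about 60 g; origin at the centre of its underside, z towards the lid. At the start in the carton; None if absent
- new3: new (blue-lidded, amber) pot, an upright cylinder 42 mm in diameter and 36 mm tall, about 60 g; origin at the centre of its underside, z towards the lid. At the start in the carton; None if absent
- old1: finished (white-lidded, white) pot, an upright cylinder 42 mm in diameter and 36 mm tall, about 60 g; origin at the centre of its underside, z towards the lid. At the start in a carousel pocket; None if absent
- old2: finished (white-lidded, white) pot, an upright cylinder 42 mm in diameter and 36 mm tall, about 60 g; origin at the centre of its underside, z towards the lid. At the start in a carousel pocket; None if absent
- old3: finished (white-lidded, white) pot, an upright cylinder 42 mm in diameter and 36 mm tall, about 60 g; origin at the centre of its underside, z towards the lid. At the start in a carousel pocket; None if absent
There are look-alikes about, which are no part of the job. Leave any green look-alike of the new2 alone. What is shaped like the new1 but red is not meant.

How it is judged:
On the way, in this order (a step that is already met when the one before it is completed fails the run):
1. the speed knob is fully anticlockwise (off) (value of joint speed_knob below 0.1 rad), for 0.2 s.
2. both carton flaps are folded back outwards (value of joint each of flap_front, flap_back above 2.2 rad), for 0.2 s.
At the end, for the whole second after the job is handed in: blue pots upright in pockets (within 10 mm, 0.1 rad), none within 70 mm of the window point; white pots upright in the tray; a pocket within 8 mm of the window point, carousel at rest; knob within 0.1 rad of off; both flaps beyond 2.2 rad (all of step 2 and (distance between new1 and pocket0 below 0.01 m or distance between new1 and pocket1 below 0.01 m or distance between new1 and pocket2 below 0.01 m or distance between new1 and pocket3 below 0.01 m or distance between new1 and pocket4 below 0.01 m or distance between new1 and pocket5 below 0.01 m) and horizontal distance between each of new1, new2, new3 and window above 0.07 m and angle between each of new1, new2, new3, old1, old2, old3's own z axis and vertical below 0.1 rad and linear speed of each of new1, new2, new3, old1, old2, old3 below 0.02 m/s and (distance between new2 and pocket0 below 0.01 m or distance between new2 and pocket1 below 0.01 m or distance between new2 and pocket2 below 0.01 m or distance between new2 and pocket3 below 0.01 m or distance between new2 and pocket4 below 0.01 m or distance between new2 and pocket5 below 0.01 m) and (distance between new3 and pocket0 below 0.01 m or distance between new3 and pocket1 below 0.01 m or distance between new3 and pocket2 below 0.01 m or distance between new3 and pocket3 below 0.01 m or distance between new3 and pocket4 below 0.01 m or distance between new3 and pocket5 below 0.01 m) and x of old1 in the frame of tray between -0.055 and 0.055 m and y of old1 in the frame of tray between -0.07 and 0.07 m and z of each of old1, old2, old3 in the frame of tray below 0.012 m and x of old2 in the frame of tray between -0.055 and 0.055 m and y of old2 in the frame of tray between -0.07 and 0.07 m and x of old3 in the frame of tray between -0.055 and 0.055 m and y of old3 in the frame of tray between -0.07 and 0.07 m and horizontal distance between any of pocket0, pocket1, pocket2, pocket3, pocket4, pocket5 and window below 0.008 m and velocity of joint carousel between -0.05 and 0.05 rad/s and value of joint speed_knob below 0.1 rad); the robot touches nothing.
It fails at once if the bottle or the beaker is disturbed (moved more than 30 mm) (distance of any of bottle, beaker from where it was at the start of the episode above 0.03 m).
Of new1, new2, new3 only 2 to 3 are there at a start; the rules pass over those that are not, and their reading is None.
Of old1, old2, old3 only 1 to 2 are there at a start; the rules pass over those that are not, and their reading is None.
At some moment in a run one of tray may be knocked a few centimetres aside while the robot is not near it.
Once in a run the grip may slacken for a moment while it holds something.
It also fails if it takes over 210 s, if anything falls off the work surface, if the arm or the gripper's body presses on something with over 40 N, if the wrist force passes 120 N, or if a joint passes its speed limit or range.

ROBOT

A 6-joint arm with a two-finger parallel gripper is mounted at the origin on the work surface. World frame = base frame: x ahead of the robot, y to its left, z up, the work surface at z = 0. Lengths are in m, angles in rad, forces in N, time in s.
With the tool pointing down it reaches from about 0.35 to 0.85 m from the base axis. Payload 8.1 kg.
Tool frame: the origin (TCP) lies at the very end of the fingers, on their centre line; the grasp point (between the pads) lies 19 mm behind it; z points along the fingers, y is the direction in which the jaws open and shut (so a half turn about z gives the same grasp; the last joint's range is limited). The gripper opens to 93 mm and grips with 3 to 60 N. Pads are 15 mm wide; open, the fingers measure 128 mm over their backs; the gripper's body (75 mm by 188 mm) begins 65 mm behind the grasp point.
Start: joints at [1.129, 0.13, 1.488, -0, 1.523, -0.085], TCP at [0.21, 0.562, 0.219] pointing down, gripper open.
Joint ranges: [-2.96, 2.96], [-0.89, 2.26], [0.02, 2.5], [-1.34, 4.48], [0, 2.73], [-2.66, 2.66]. Speed limits (rad/s): [2.39, 2.39, 2.79, 3.14, 3.14, 3.14].

INTERFACE

Orientations are given as a unit quaternion [x, y, z, w].
In Python, from rig import readout, vision, sign_off gives the robot as it stands. The module is installed in compiled form; this text tells all that it offers.
- The arm moves only by the shell command python3 -m pendant 'ROWS'. ROWS is JSON, a list of rows, each a list of 7 numbers: the shift along the world's x, y, z in units of 0.06 m (1.0 is 0.06 m), then the turn, a rotation vector about the world's x, y, z in units of pi/2 rad (1.0 is pi/2 rad), then the opening, from 0 (shut) to 1 (fully open). In form: [[x, y, z, ax, ay, az, claw], ...]. A call has 1 to 12 rows; each row shifts and turns the commanded pose from where the row before left it; what a row does not reach is not made up. A row lasts 1/8 s, in which the tool goes at most 62.5 mm and 10.7 degrees, less where a joint would pass 70% of its speed; a pose out of reach is approached as far as the arm can. A call with a number of a shift or a turn outside -1 to 1 is refused whole. A call with a gripper value outside its range is refused whole. The fingers move at their own pace and stop on an object; the grip force is fixed at half the most. Time passes only in rows, so rows that do not move let the fingers close. It gives the time, the measured TCP pose, the force and the opening at its end, in the units of the state.
- readout.get_obs(): the state, without advancing time (a new reading comes with each control period).
- vision.grab_frame(name): name is "scene" or "top"; returns a dict with "frame" (384x512x3 uint8, red, green, blue), "intrinsics" (3x3 intrinsics, pixels), "R" (3x3) and "t" (3): a world point X has camera coordinates R X + t. Camera axes: x right, y down, z forward; pixel columns grow to the right and rows downward; lengths in m; the calibration is good to about 2 mm. A picture is of the moment at which its call begins. There is no depth.
- sign_off(): hands the job in, once; it reports no verdict.
The state is a dict: "clock": time; "q": joint angles; "dq": joint speeds; "joint_efforts": joint torques, N m; "position": TCP position; "ee_rot": TCP orientation; "contact_force": force on the tool from outside, world axes, zero at the start; "wrist_torque": the same for the moment, N m; "gripper_width": finger opening in m.
Only numpy, scipy, OpenCV 4.12 (cv2) and the standard library are available. Lean on these libraries where they do the work, as an engineer would, in place of code of your own. Each camera call takes 0.05 s, during which the arm holds its last target. There are 200 camera calls.

## Working session

There is one attempt and no reset: what is moved stays moved. The work goes in short steps, Python scripts to look and compute and a shell command to move; the robot and the scene stay as the last step left them, time stands still between calls to the robot, and variables do not carry over. Pictures are saved under pics/ and viewed, about 12 in all and at most 16, crops included, and the job is handed in when it is done.

```bash
mkdir -p pics; cat > h.py <<'E'
import numpy as np, cv2
from rig import readout, vision
def grab(n):
    f=vision.grab_frame(n); return f
def save(f,name,crop=None,scale=1):
    im=f["frame"][:,:,::-1]
    if crop: im=im[crop[1]:crop[3],crop[0]:crop[2]]
    if scale!=1: im=cv2.resize(im,None,fx=scale,fy=scale,interpolation=cv2.INTER_CUBIC)
    cv2.imwrite("pics/"+name+".png",im)
def ray(f,u,v,z):
    K,R,t=[np.array(f[k]) for k in("intrinsics","R","t")]
    d=R.T@np.linalg.solve(K,[u,v,1.]); c=-R.T@t
    return c+d*(z-c[2])/d[2]
def proj(f,X):
    K,R,t=[np.array(f[k]) for k in("intrinsics","R","t")]
    p=K@(R@np.array(X)+t); return p[:2]/p[2]
E
python3 - <<'E'
from h import *
a=grab("scene");b=grab("top")
for f in(a,b):
    R,t=np.array(f["R"]),np.array(f["t"]);print(f["intrinsics"],-R.T@t,R[2])
save(a,"s0",None,1.5);save(b,"t0",None,1.5)
o=readout.get_obs();print(o)
E
```

```text
[[357.6625238    0.         254.80250058]
 [  0.         357.6625238  189.84674775]
 [  0.           0.           1.        ]] [ 1.16897983 -0.4702385   0.85853787] [-0.56887634  0.3581378  -0.74034926]
[[448.14631117   0.         251.45938069]
 [  0.         448.14631117 187.94418644]
 [  0.           0.           1.        ]] [ 0.42725589 -0.07615598  1.48277883] [ 0.10597297 -0.02168625 -0.9941325 ]
{'clock': 0.1, 'q': array([ 1.12858975e+00,  1.31075498e-01,  1.48918796e+00, -6.71539639e-06,
        1.52303071e+00, -8.54256068e-02]), 'dq': array([-0.00081416, -0.00099309, -0.00101375, -0.00132391,  0.00021205,
        0.00066403]), 'joint_efforts': array([ 1.23859831e-03, -5.61331594e+01, -4.93104315e+01,  7.70104746e-02,
        2.90012575e-02, -5.00295869e-06]), 'position': array([0.20932262, 0.56173334, 0.21768877]), 'ee_rot': array([ 1.77445608e-01,  9.84130242e-01, -8.22196263e-04, -2.18611042e-04]), 'contact_force': array([ 0.59116344, -0.58294162,  0.73470106]), 'wrist_torque': array([ 0.011118  ,  0.01785352, -0.04405498]), 'gripper_width': 0.09299001558995584}
```

View pics/t0.png

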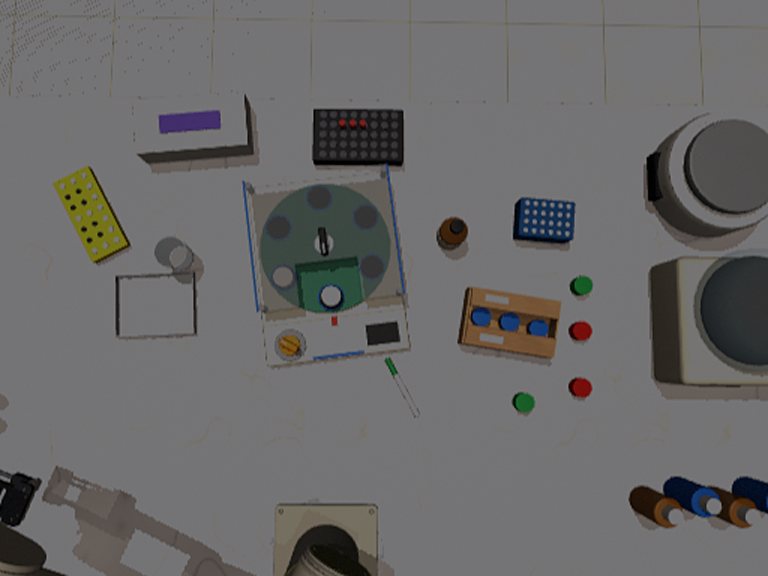

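View pics/s0.png

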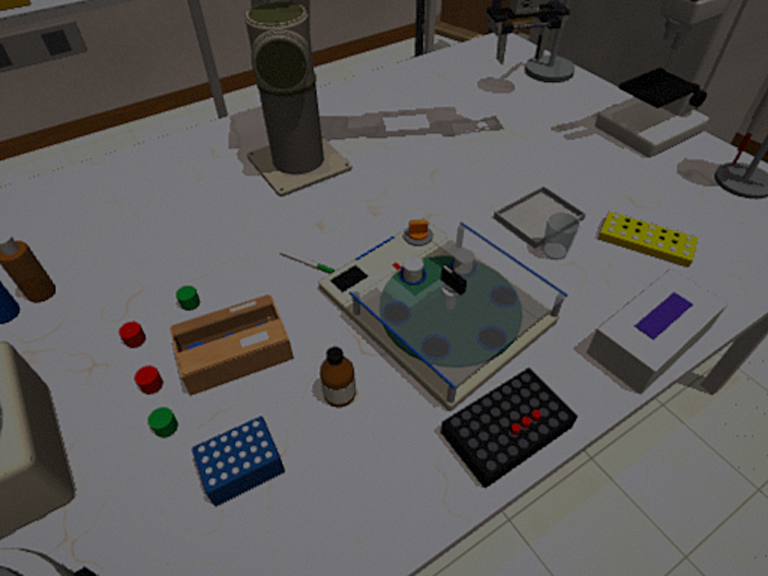

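The top view shows three blue lids in the carton at (481,317), (510,322) and (538,328). White lids are at the window (331,296) and in the pocket to its left (284,277). The orange knob is at (290,345), the tray at (157,305), the beaker at (178,255) and the bottle at (452,233).

Look-alikes, which stay untouched: green at (582,286) and (524,402), red at (581,331) and (581,388). I'm choosing the blue lids inside the carton, and will check them in a crop.

```bash
python3 - <<'E'
from h import *
b=grab("top"); im=b["frame"]
br=np.clip(im.astype(float)*1.9,0,255).astype(np.uint8)[:,:,::-1]
c1=cv2.resize(br[105:250,155:285],None,fx=4,fy=4,interpolation=cv2.INTER_CUBIC)
c2=cv2.resize(br[185:245,300:378],None,fx=3.4,fy=3.4,interpolation=cv2.INTER_CUBIC)
c3=cv2.resize(br[150:235,70:140],None,fx=3.7,fy=3.7,interpolation=cv2.INTER_CUBIC)
out=np.zeros((600,800,3),np.uint8);out[:c1.shape[0],:c1.shape[1]]=c1
out[:c2.shape[0],525:525+c2.shape[1]]=c2; out[230:230+c3.shape[0],525:525+c3.shape[1]]=c3
cv2.imwrite("pics/crop1.png",out)
hsv=cv2.cvtColor(im,cv2.COLOR_RGB2HSV)
def blobs(m,name,z,mn=15):
    n,l,s,c=cv2.connectedComponentsWithStats(m.astype(np.uint8))
    for i in range(1,n):
        if s[i,4]>=mn: print(name,s[i],c[i].round(1),ray(b,*c[i],z).round(4))
H,S,V=[hsv[...,i].astype(int) for i in range(3)]
print("orange");blobs((H>8)&(H<22)&(S>170)&(V>90),"or",.072,20)
blobs((H>100)&(H<125)&(S>140)&(V>60),"blue",.04,30)
x,y=np.meshgrid(range(512),range(384))
blobs((S<40)&(V>100)&(x>170)&(x<275)&(y>110)&(y<210),"white",.076,20)
blobs((V<25)&(x>195)&(x<235)&(y>140)&(y<180),"bar",.13,10)
blobs((H<10)&(S>150)&(x>210)&(x<235)&(y>205)&(y<222),"redmark",.028,5)
blobs((H>60)&(H<95)&(S>40)&(x>170)&(x<275)&(y>110)&(y<215),"deck",.04,200)
blobs((H>60)&(H<85)&(S>150),"green",.036,30)
E
```

```text
orange
or [186 224  14  13 123] [192.6 229.8] [0.4446 0.0762 0.072 ]
or [437 333   8  15  63] [439.7 339.7] [ 0.1118 -0.6907  0.072 ]
or [487 335   6  14  46] [489.2 341.8] [ 0.1058 -0.8448  0.072 ]
blue [162 121  10  87  87] [166.6 164. ] [0.6568 0.1683 0.04  ]
blue [346 132  37  27 577] [363.8 145.5] [ 0.7246 -0.4763  0.04  ]
blue [315 205  12  12 116] [320.5 210.8] [ 0.5088 -0.3312  0.04  ]
blue [334 209  12  12 118] [339.6 214.1] [ 0.4985 -0.3931  0.04  ]
blue [353 213  13  11 108] [358.8 218.2] [ 0.4856 -0.4554  0.04  ]
blue [209 234  33   6  41] [225.  236.3] [ 0.4247 -0.0239  0.04  ]
blue [461 325  18  20 163] [467.6 333.3] [ 0.1243 -0.7944  0.04  ]
white [ 171  111   83   19 1090] [206.4 117.8] [0.802  0.0389 0.076 ]
white [260 111  15  99 839] [269.4 148.1] [ 0.7056 -0.1634  0.076 ]
white [256 146   8  20  44] [260.6 155.5] [ 0.6813 -0.1353  0.076 ]
white [210 158   4  10  25] [211.2 162.7] [0.6567 0.0213 0.076 ]
white [171 164   5  40  94] [172.3 187.4] [0.5768 0.1424 0.076 ]
white [263 176   4  15  28] [264.6 183.4] [ 0.5921 -0.1485  0.076 ]
white [182 179  13  11 101] [188.2 184. ] [0.5878 0.0927 0.076 ]
white [247 180  17  18  57] [255.3 192.1] [ 0.564  -0.1192  0.076 ]
white [214 191  13  12 125] [220.2 196.6] [ 0.5489 -0.0086  0.076 ]
white [204 201  66   9 272] [245.7 206.7] [ 0.5179 -0.089   0.076 ]
bar [214 153   5  17  27] [216.3 163.3] [0.6462 0.002  0.13  ]
redmark [221 212   4   5  18] [222.5 213.8] [ 0.4973 -0.0145  0.028 ]
deck [ 174  124   86   84 3001] [216.1 169.3] [0.6409 0.0077 0.04  ]
green [380 185  15  11 132] [387.2 190.2] [ 0.578  -0.5514  0.036 ]
green [257 239   8  11  32] [260.5 244.2] [ 0.4004 -0.1378  0.036 ]
green [342 262  14  13 132] [348.6 267.8] [ 0.327  -0.4205  0.036 ]
```

View pics/crop1.png

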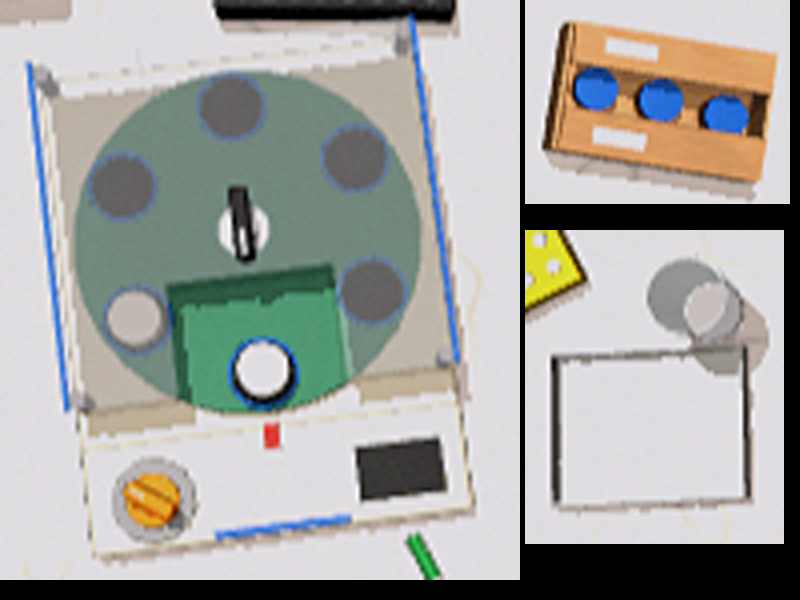

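The crop shows the three blue lids at about (595,88), (660,100) and (727,114), with the flaps partly over them. The pockets are at (231,107), (355,158), (373,291) and (122,186), with white pots at (263,370) and (136,318). Next I'll fit the mixer and carton poses and look closely at the knob.

```bash
python3 - <<'E'
from h import *
b=grab("top"); a=grab("scene")
cp=lambda u,v,z:ray(b,(u+.5)/4-.5+155,(v+.5)/4-.5+105,z)
P={3:cp(231,107,.042),2:cp(355,158,.042),1:cp(373,291,.042),4:cp(122,186,.042),0:np.array([.5489,-.0086,0]),5:np.array([.5878,.0927,0])}
# least squares: p_k = h + r*(c,s)(phi+k60), free r
A=[];y=[]
for k,p in P.items():
    c,s=np.cos(k*np.pi/3),np.sin(k*np.pi/3)
    A+= [[1,0,c,-s],[0,1,s,c]]; y+=[p[0],p[1]]
x,*_=np.linalg.lstsq(np.array(A),np.array(y),rcond=None)
print("hub",x[:2],"r",np.hypot(*x[2:]),"phi(win dir)",np.degrees(np.arctan2(x[3],x[2])));print((np.array(A)@x-y).round(4))
print("redmark dir",np.degrees(np.arctan2(-.0145-x[1],.4973-x[0])))
e=ray(b,209,239,.014),ray(b,241.5,234,.014);print("blue strip yaw",e)
# hub bar ends
hsv=cv2.cvtColor(b["frame"],cv2.COLOR_RGB2HSV)
for f,n,cr in((b,"top",(178,212,212,246)),(a,"scene",(262,140,297,168))):
    im=f["frame"];h=cv2.cvtColor(im,cv2.COLOR_RGB2HSV)
k1=cv2.resize(b["frame"][212:246,178:212,::-1],None,fx=11,fy=11,interpolation=cv2.INTER_NEAREST)
k2=cv2.resize(a["frame"][140:168,262:297,::-1],None,fx=11,fy=11,interpolation=cv2.INTER_NEAREST)
c=cv2.resize(a["frame"][190:265,105:205,::-1],None,fx=3.9,fy=3.9,interpolation=cv2.INTER_CUBIC)
out=np.zeros((600,800,3),np.uint8);out[:374,:374]=k1;out[:308,390:390+385]=k2;out[308:600,390:780]=c[:292]
cv2.imwrite("pics/crop2.png",np.clip(out*2.0,0,255).astype(np.uint8))
E
```

```text
hub [0.65694548 0.00640533] r 0.11013370927020748 phi(win dir) -172.0468766397784
[ 0.0002  0.0002  0.0001 -0.0002  0.0004  0.0001 -0.0011 -0.0004 -0.001
 -0.0002  0.0014  0.0005]
redmark dir -172.53965528540542
blue strip yaw (array([0.41575008, 0.02880743, 0.014     ]), array([ 0.43258168, -0.07666492,  0.014     ]))
```

View pics/crop2.png

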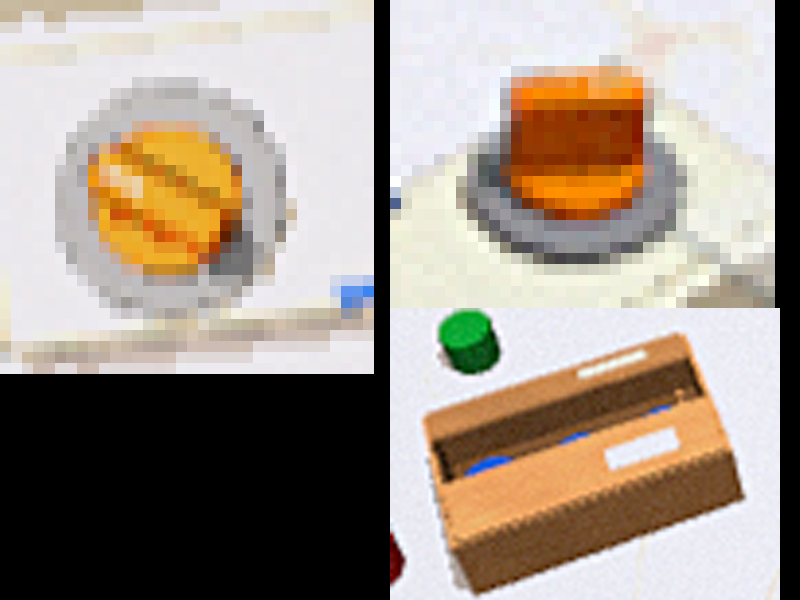

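The knob bar lies at about 67° in the world frame and its centre is near (0.4446, 0.0762). The mixer yaw is about 8° and the hub is at (0.657, 0.006), with a fitted pocket radius of 110.1 mm against 110 mm given. The fit residuals are within 1.5 mm. I'm moving above the knob now.

```bash
python3 -m pendant '[[0.327,-0.674,-0.136,0,0,-0.086,1],[0.327,-0.674,-0.136,0,0,-0.086,1],[0.327,-0.674,-0.136,0,0,-0.086,1],[0.327,-0.674,-0.136,0,0,-0.086,1],[0.327,-0.674,-0.136,0,0,-0.086,1],[0.327,-0.674,-0.136,0,0,-0.086,1],[0.327,-0.674,-0.136,0,0,-0.086,1],[0.327,-0.674,-0.136,0,0,-0.086,1],[0.327,-0.674,-0.136,0,0,-0.086,1],[0.327,-0.674,-0.136,0,0,-0.086,1],[0.327,-0.674,-0.136,0,0,-0.086,1],[0.327,-0.674,-0.136,0,0,-0.086,1]]'
python3 -m pendant '[[0,0,0,0,0,0,0.6],[0,0,0,0,0,0,0.6],[0,0,0,0,0,0,0.6]]'
cat >> h.py <<'E'
def st():
    o=readout.get_obs(); q=o["ee_rot"]
    from scipy.spatial.transform import Rotation as Ro
    M=Ro.from_quat(q).as_matrix()
    print("t",round(o["clock"],2),"p",o["position"].round(4),"psi",np.degrees(np.arctan2(M[1,1],M[0,1])).round(1),"z",M[:,2].round(3),"F",o["contact_force"].round(1),"T",o["wrist_torque"].round(2),"w",round(o["gripper_width"],4),"q",np.degrees(o["q"]).round(0))
def mix(p,hub=(0.6569,.0064),yaw=8.):  # world xy from mixer-frame xy
    c,s=np.cos(np.radians(yaw)),np.sin(np.radians(yaw)); return np.array(hub)+[c*p[0]-s*p[1],s*p[0]+c*p[1]]
E
python3 -c "from h import *; st()"
```

```text
clock: 1.75
position: [0.4455, 0.0755, 0.1206]
ee_rot: [0.837, 0.548, 0.0, 0.0]
contact_force: [0.6, -0.2, 0.2]
gripper_width: 0.0928
clock: 2.12
position: [0.4448, 0.0779, 0.1209]
ee_rot: [0.835, 0.55, 0.0, -0.0]
contact_force: [0.0, 0.1, 0.5]
gripper_width: 0.0675
t 2.12 p [0.4448 0.0779 0.1209] psi -23.2 z [ 0.  0. -1.] F [0.  0.1 0.5] T [-0.06  0.1   0.02] w 0.0675 q [  3. -12. 115.   0.  77.  27.]
```

```bash
python3 -m pendant '[[0,-0.02,-0.41,0,0,0,0.6],[0,0,-0.41,0,0,0,0.6],[0,0,-0.41,0,0,0,0.6],[0,0,0,0,0,0,0.6],[0,0,0,0,0,0,0],[0,0,0,0,0,0,0],[0,0,0,0,0,0,0],[0,0,0,0,0,0,0],[0,0,0,0,0,0,0]]'
python3 -c "from h import *; st()"
```

```text
clock: 3.25
position: [0.4438, 0.076, 0.047]
ee_rot: [0.835, 0.55, -0.001, -0.001]
contact_force: [-6.3, 0.6, 4.7]
gripper_width: 0.0134
t 3.25 p [0.4438 0.076  0.047 ] psi -23.3 z [-0.003  0.001 -1.   ] F [-6.3  0.6  4.7] T [0.11 1.35 0.02] w 0.0134 q [  3.  -7. 118.   0.  69.  26.]
```

```bash
for i in 1; do python3 -m pendant '[[0,0,0,0,0,0.1,0],[0,0,0,0,0,0.1,0],[0,0,0,0,0,0.1,0],[0,0,0,0,0,0.1,0]]'; done; python3 -c "from h import *; st()"
python3 -m pendant '[[0,0,0,0,0,0.1,0],[0,0,0,0,0,0.1,0],[0,0,0,0,0,0.1,0]]'; python3 -c "from h import *; st()"
```

```text
clock: 3.75
position: [0.447, 0.0758, 0.0472]
ee_rot: [0.623, 0.782, 0.002, 0.002]
contact_force: [12.7, 1.5, -12.1]
gripper_width: 0.0139
t 3.75 p [0.447  0.0758 0.0472] psi 12.9 z [ 0.005  0.    -1.   ] F [ 12.7   1.5 -12.1] T [ 0.17 -2.24 -0.08] w 0.0139 q [  3.  -7. 118.   0.  68. -10.]
clock: 4.12
position: [0.4482, 0.0764, 0.0474]
ee_rot: [0.423, 0.906, 0.002, 0.003]
contact_force: [5.5, 1.1, -1.4]
gripper_width: 0.0167
t 4.12 p [0.4482 0.0764 0.0474] psi 39.9 z [ 0.007  0.002 -1.   ] F [ 5.5  1.1 -1.4] T [ 0.02 -1.13 -0.05] w 0.0167 q [  3.  -7. 118.   0.  68. -37.]
```

```bash
python3 -m pendant '[[0.05,0,0,0,0,0,0],[0,0,0,0,0,0,0],[0,0,0,0,0,0,0]]'; python3 -c "from h import *; st()"
python3 -m pendant '[[0,0,0,0,0,0.1,0],[0,0,0,0,0,0.1,0],[0,0,0,0,0,0,0]]'; python3 -c "from h import *; st();f=grab('top');save(f,'k1',(178,200,230,250),10)"
```

```text
clock: 4.5
position: [0.4494, 0.0769, 0.0474]
ee_rot: [0.425, 0.905, 0.002, 0.001]
contact_force: [4.1, 6.7, -1.8]
gripper_width: 0.0137
t 4.5 p [0.4494 0.0769 0.0474] psi 39.7 z [ 0.003  0.002 -1.   ] F [ 4.1  6.7 -1.8] T [ 1.03 -0.92 -0.03] w 0.0137 q [  3.  -6. 118.   0.  68. -37.]
clock: 4.88
position: [0.4504, 0.0781, 0.0475]
ee_rot: [0.277, 0.961, 0.003, 0.002]
contact_force: [10.9, 12.7, -9.0]
gripper_width: 0.014
t 4.88 p [0.4504 0.0781 0.0475] psi 57.8 z [ 0.006  0.004 -1.   ] F [10.9 12.7 -9. ] T [ 2.17 -2.03 -0.04] w 0.014 q [  3.  -6. 118.   0.  68. -55.]
```

View pics/k1.png

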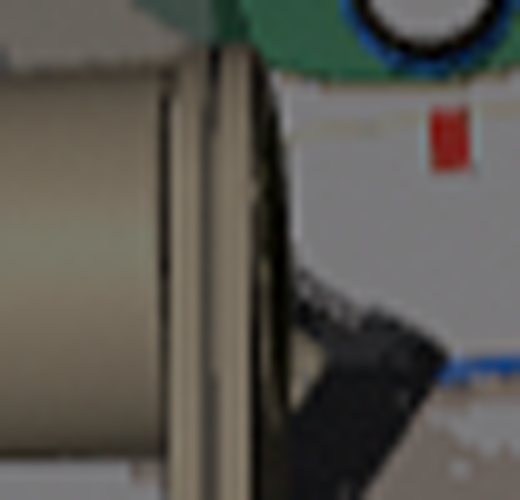

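The arm hides the knob in this picture. The 14 mm grip width shows the bar is following, so I'll recentre and keep turning.

```bash
python3 -m pendant '[[0.06,0.06,0,0,0,0,0],[0,0,0,0,0,0.1,0],[0,0,0,0,0,0.1,0],[0,0,0,0,0,0,0]]'; python3 -c "from h import *; st()"
python3 -m pendant '[[0,0,0,0,0,0.1,0],[0,0,0,0,0,0.1,0],[0,0,0,0,0,0,0]]'; python3 -c "from h import *; st()"
```

```text
clock: 5.42
position: [0.4515, 0.0798, 0.0474]
ee_rot: [0.124, 0.992, 0.0, -0.0]
contact_force: [-2.8, 3.7, 5.8]
gripper_width: 0.014
t 5.42 p [0.4515 0.0798 0.0474] psi 75.8 z [-0.     0.001 -1.   ] F [-2.8  3.7  5.8] T [0.54 0.53 0.03] w 0.014 q [  4.  -6. 117.   0.  68. -72.]
clock: 5.8
position: [0.4516, 0.0815, 0.0474]
ee_rot: [-0.033, 0.999, 0.002, 0.0]
contact_force: [-1.5, 12.2, 4.5]
gripper_width: 0.0138
t 5.8 p [0.4516 0.0815 0.0474] psi 93.8 z [ 0.     0.004 -1.   ] F [-1.5 12.2  4.5] T [ 2.07  0.33 -0.06] w 0.0138 q [  4.  -6. 117.   0.  68. -90.]
```

```bash
python3 -m pendant '[[0,0.05,0,0,0,0,0],[0,0,0,0,0,0.1,0],[0,0,0,0,0,0.1,0],[0,0,0,0,0,0,0]]'; python3 -c "from h import *; st()"
python3 -m pendant '[[0,0,0,0,0,0.1,0],[0,0,0,0,0,0,0]]'; python3 -c "from h import *; st()"
```

```text
clock: 6.3
position: [0.4517, 0.0822, 0.0472]
ee_rot: [-0.187, 0.982, -0.0, 0.0]
contact_force: [-1.2, -0.8, 5.6]
gripper_width: 0.0166
t 6.3 p [0.4517 0.0822 0.0472] psi 111.6 z [ 0. -0. -1.] F [-1.2 -0.8  5.6] T [ 0.02  0.39 -0.74] w 0.0166 q [   4.   -6.  117.   -0.   68. -108.]
clock: 6.55
position: [0.452, 0.0822, 0.0472]
ee_rot: [-0.262, 0.965, -0.0, 0.0]
contact_force: [1.1, -1.0, 3.1]
gripper_width: 0.0197
t 6.55 p [0.452  0.0822 0.0472] psi 120.4 z [ 0.001 -0.    -1.   ] F [ 1.1 -1.   3.1] T [ 0.03 -0.11 -0.77] w 0.0197 q [   4.   -6.  117.   -0.   68. -116.]
```

The torque has risen to 0.75 N m and the grip width is growing, so the knob is at its end stop. I'm releasing it, lifting, and measuring the carton.

```bash
python3 -m pendant '[[0,0,0,0,0,0,0.6],[0,0,0,0,0,0,0.6],[0,0,0,0,0,0,0.6],[0,0,0.5,0,0,0,0.4],[0,0,0.7,0,0,0,0],[0,0,0.7,0,0,0,0],[0,-1,0.2,0,0,-0.1,0],[0,-1,0,0,0,-0.1,0],[0,-1,0,0,0,-0.1,0]]'
python3 - <<'E'
from h import *
st()
b=grab('top')
c=lambda u,v,z=.062:ray(b,(u-525+.5)/3.4-.5+300,(v+.5)/3.4-.5+185,z)[:2].round(4)
p=[c(570,22),c(776,55),c(757,182),c(556,146)]
print(p,np.mean(p,0))
im=b["frame"];hs=cv2.cvtColor(im,cv2.COLOR_RGB2HSV)
k1=cv2.resize(im[205:250,170:230,::-1],None,fx=8,fy=8,interpolation=cv2.INTER_CUBIC)
cv2.imwrite("pics/k2.png",np.clip(k1*1.9,0,255).astype(np.uint8))
E
```

```text
clock: 7.68
position: [0.4516, -0.0992, 0.1734]
ee_rot: [-0.03, 1.0, -0.0, 0.001]
contact_force: [1.0, 0.3, -0.2]
gripper_width: 0.0004
t 7.67 p [ 0.4516 -0.0992  0.1734] psi 93.4 z [ 0.001 -0.    -1.   ] F [ 1.   0.3 -0.2] T [ 0.01 -0.    0.03] w 0.0004 q [ -19.  -13.  110.    0.   83. -112.]
[array([ 0.5702, -0.3036]), array([ 0.5406, -0.4978]), array([ 0.4218, -0.4773]), array([ 0.454 , -0.2895])] [ 0.49665 -0.39205]
```

View pics/k2.png

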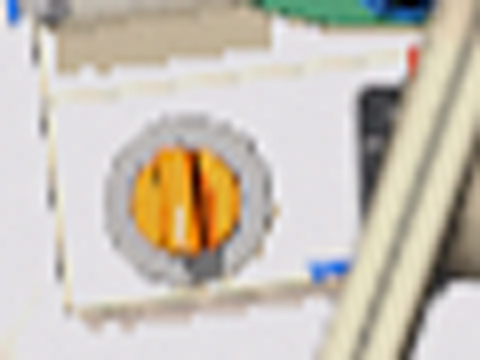

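The knob bar now lies along the mixer's x axis at the stop, so it is off. The carton centre is about (0.4975, -0.3925) with yaw about -10°. Next is the front flap: closed fingers into the slot with the tip leaning forward.

```bash
python3 -m pendant '[[0.117,-0.813,-0.148,0,0,-0.025,0],[0.117,-0.813,-0.148,0,0,-0.025,0],[0.117,-0.813,-0.148,0,0,-0.025,0],[0.117,-0.813,-0.148,0,0,-0.025,0],[0.117,-0.813,-0.148,0,0,-0.025,0],[0.117,-0.813,-0.148,0,0,-0.025,0],[0,0,0,0.016,0.091,0,0],[0,0,0,0.016,0.091,0,0],[0,0,0,0.016,0.091,0,0],[0,0,0,0,0,0,0],[0,0,0,0,0,0,0]]'
python3 - <<'E'
from h import *
st()
a=grab('scene');b=grab('top')
k1=cv2.resize(a["frame"][150:290,90:230,::-1],None,fx=4,fy=4,interpolation=cv2.INTER_CUBIC)
cv2.imwrite("pics/f1.png",np.clip(k1*1.9,0,255).astype(np.uint8))
E
```

```text
clock: 9.1
position: [0.4939, -0.3902, 0.1193]
ee_rot: [0.083, 0.973, 0.019, -0.214]
contact_force: [-0.1, 0.4, 1.2]
gripper_width: 0.0001
t 9.1 p [ 0.4939 -0.3902  0.1193] psi 80.2 z [-0.414  0.073 -0.907] F [-0.1  0.4  1.2] T [-0.06 -0.21  0.03] w 0.0001 q [ -37.   39.   59.  -11.  104. -117.]
```

View pics/f1.png

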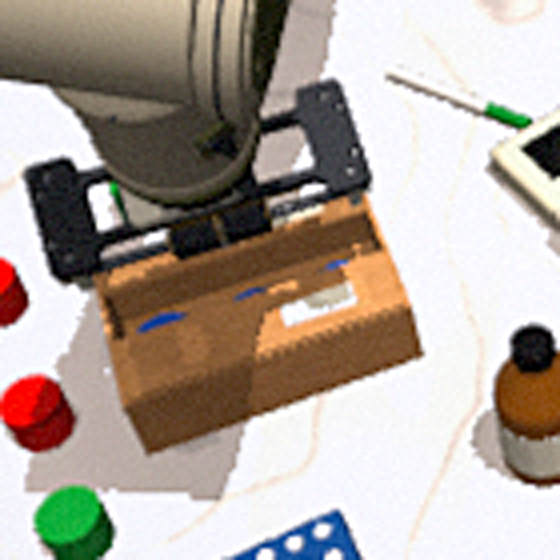

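The fingers sit over the slot at the carton's middle, leaning forward as intended. I'm descending and hooking the front flap.

```bash
python3 -m pendant '[[0,0,-0.4,0,0,0,0],[0,0,-0.4,0,0,0,0],[0,0,-0.31,0,0,0,0],[0,0,0,0,0,0,0]]'; python3 -m pendant '[[-0.23,0.04,0,0,0,0,0],[-0.033,0.006,0.3,0,0,0,0],[-0.164,0.029,0.333,0,0,0,0],[-0.246,0.043,0.167,0,0,0,0]]'
python3 -m pendant '[[-0.14,0.025,0.02,0,0,0,0],[-0.14,0.025,0.02,0,0,0,0],[-0.15,0.026,-0.03,0,0,0,0],[-0.15,0.026,-0.03,0,0,0,0],[-0.197,0.035,-0.217,0,0,0,0],[-0.098,0.017,-0.167,0,0,0,0],[0,0,0,0,0,0,0]]'
python3 - <<'E'
from h import *
st()
E
```

```text
clock: 9.7
position: [0.4919, -0.389, 0.0498]
ee_rot: [0.083, 0.972, 0.021, -0.217]
contact_force: [-0.4, -1.0, 0.1]
gripper_width: 0.0005
clock: 10.2
position: [0.4547, -0.3842, 0.1046]
ee_rot: [0.084, 0.973, 0.018, -0.213]
contact_force: [-0.4, -0.1, 0.2]
gripper_width: 0.0002
clock: 11.08
position: [0.3997, -0.3733, 0.0756]
ee_rot: [0.084, 0.973, 0.02, -0.216]
contact_force: [0.1, -0.1, 0.5]
gripper_width: 0.0006
t 11.07 p [ 0.3997 -0.3733  0.0756] psi 80.1 z [-0.417  0.075 -0.906] F [ 0.1 -0.1  0.5] T [-0.01 -0.2   0.02] w 0.0006 q [ -40.   28.   79.  -12.   94. -119.]
```

```bash
python3 -m pendant '[[0,0,0.5,0,0,0,0],[0,0,0.5,0,0,0,0],[0.283,-0.055,0,-0.016,-0.091,0,0],[0.283,-0.055,0,-0.016,-0.091,0,0],[0.283,-0.055,0,-0.016,-0.091,0,0],[0.283,-0.055,0,-0.016,-0.091,0,0],[0.283,-0.055,0,-0.016,-0.091,0,0],[0.283,-0.055,0,-0.016,-0.091,0,0],[0,0,0,0,0,0,0],[0,0,0,0,0,0,0]]'
python3 - <<'E'
from h import *
st()
a=grab('scene');b=grab('top')
k1=cv2.resize(a["frame"][150:290,90:230,::-1],None,fx=4,fy=4,interpolation=cv2.INTER_CUBIC)
cv2.imwrite("pics/f2.png",np.clip(k1*1.9,0,255).astype(np.uint8))
E
```

```text
clock: 12.32
position: [0.5027, -0.3942, 0.1377]
ee_rot: [0.083, 0.973, -0.019, 0.214]
contact_force: [-0.0, -0.2, -0.3]
gripper_width: 0.0003
t 12.32 p [ 0.5027 -0.3942  0.1377] psi 80.2 z [ 0.414 -0.073 -0.908] F [-0.  -0.2 -0.3] T [0.07 0.21 0.02] w 0.0003 q [ -52.   -2.  108.   20.   57. -141.]
```

View pics/f2.png

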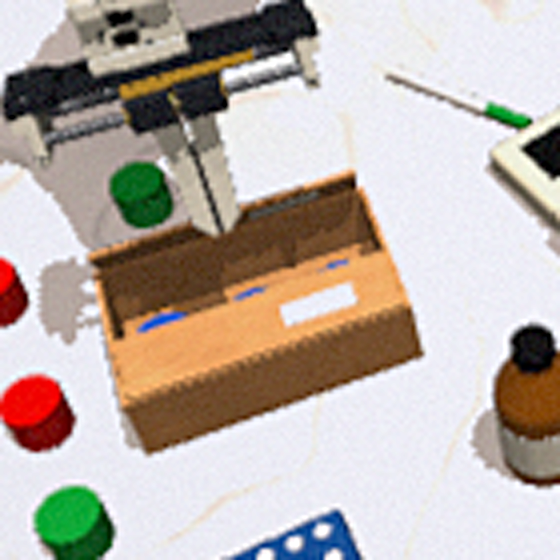

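The front flap is folded out. Now the back flap, mirrored.

```bash
python3 -m pendant '[[0,0,-0.4,0,0,0,0],[0,0,-0.4,0,0,0,0],[0,0,-0.4,0,0,0,0],[0,0,-0.25,0,0,0,0],[0,0,0,0,0,0,0]]'; python3 -m pendant '[[0.23,-0.04,0,0,0,0,0],[0.033,-0.006,0.3,0,0,0,0],[0.164,-0.029,0.333,0,0,0,0],[0.246,-0.043,0.167,0,0,0,0]]'
python3 -m pendant '[[0.14,-0.025,0.02,0,0,0,0],[0.14,-0.025,0.02,0,0,0,0],[0.15,-0.026,-0.03,0,0,0,0],[0.15,-0.026,-0.03,0,0,0,0],[0.197,-0.035,-0.217,0,0,0,0],[0.098,-0.017,-0.167,0,0,0,0],[0,0,0,0,0,0,0]]'
python3 - <<'E'
from h import *
st()
E
```

```text
clock: 13.05
position: [0.5025, -0.393, 0.0485]
ee_rot: [0.083, 0.973, -0.018, 0.214]
contact_force: [0.1, 0.3, -0.4]
gripper_width: 0.0006
clock: 13.55
position: [0.5448, -0.4024, 0.1022]
ee_rot: [0.083, 0.972, -0.021, 0.217]
contact_force: [0.4, -0.0, -0.2]
gripper_width: 0.0006
clock: 14.42
position: [0.5948, -0.4089, 0.0711]
ee_rot: [0.084, 0.973, -0.018, 0.214]
contact_force: [0.5, -0.5, 1.0]
gripper_width: 0.0003
t 14.43 p [ 0.5948 -0.4089  0.0711] psi 80.2 z [ 0.413 -0.07  -0.908] F [ 0.5 -0.5  1. ] T [ 0.04  0.25 -0.02] w 0.0003 q [ -46.   14.   98.   19.   49. -136.]
```

```bash
python3 -m pendant '[[0,0,0.6,0.016,0.091,0,0],[0,0,0.6,0.016,0.091,0,0],[0,0,0.6,0.016,0.091,0,0],[-0.043,0.37,0,0,0,-0.1,0.65],[-0.043,0.37,0,0,0,-0.1,0.65],[-0.043,0.37,0,0,0,-0.1,0.65],[-0.043,0.37,0,0,0,-0.1,0.65],[-0.043,0.37,0,0,0,-0.1,0.65],[-0.043,0.37,0,0,0,-0.1,0.65],[-0.043,0.37,0,0,0,-0.1,0.65],[-0.043,0.37,0,0,0,-0.1,0.65],[-0.043,0.37,0,0,0,-0.1,0.65]]'
python3 -m pendant '[[-0.043,0.37,0,0,0,-0.1,0.65],[-0.043,0.37,0,0,0,-0.1,0.65],[-0.043,0.37,0,0,0,-0.1,0.65],[-0.043,0.37,0,0,0,-0.1,0.65],[-0.043,0.37,0,0,0,-0.1,0.65],[-0.043,0.37,0,0,0,-0.1,0.65],[-0.043,0.37,0,0,0,-0.1,0.65],[-0.043,0.37,0,0,0,-0.1,0.65],[-0.043,0.37,0,0,0,-0.1,0.65],[0,0,0,0,0,0,0.65],[0,0,0,0,0,0,0.65]]'
python3 - <<'E'
from h import *
st()
b=grab('top')
k1=cv2.resize(b["frame"][180:270,290:420,::-1],None,fx=4,fy=4,interpolation=cv2.INTER_CUBIC)
cv2.imwrite("pics/f3.png",np.clip(k1*1.9,0,255).astype(np.uint8))
im=b["frame"];hsv=cv2.cvtColor(im,cv2.COLOR_RGB2HSV);H,S,V=[hsv[...,i].astype(int) for i in range(3)]
m=((H>100)&(H<125)&(S>140)&(V>40)).astype(np.uint8);m[:,:300]=0;m[:200]=0;m[240:]=0
n,l,s,c=cv2.connectedComponentsWithStats(m)
for i in range(1,n):
    if s[i,4]>20: print(s[i],c[i].round(1),ray(b,*c[i],.04).round(4))
E
```

```text
clock: 15.92
position: [0.5719, -0.2097, 0.1818]
ee_rot: [0.714, 0.7, -0.0, -0.0]
contact_force: [-0.3, 0.4, -0.6]
gripper_width: 0.0603
clock: 17.3
position: [0.5491, -0.0111, 0.1817]
ee_rot: [0.997, 0.073, 0.0, 0.0]
contact_force: [-0.3, -0.7, 0.6]
gripper_width: 0.0605
t 17.3 p [ 0.5491 -0.0111  0.1817] psi -81.6 z [ 0. -0. -1.] F [-0.3 -0.7  0.6] T [-0.06  0.13  0.03] w 0.0605 q [-6.  1. 96. -0. 83. 75.]
[315 205  12  12 121] [320.4 210.8] [ 0.5088 -0.3309  0.04  ]
[334 209  12  12 121] [339.4 214.4] [ 0.4975 -0.3925  0.04  ]
[353 213  13  12 120] [358.6 218.9] [ 0.4833 -0.4545  0.04  ]
```

View pics/f3.png

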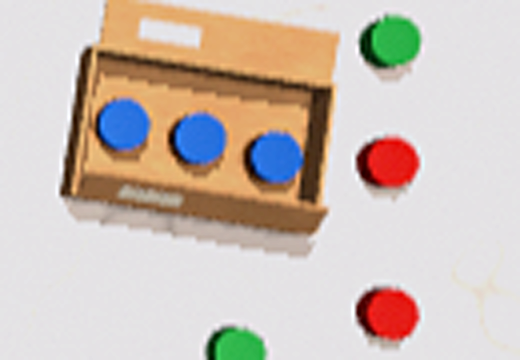

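The back flap is fully out, showing about 40 mm. The front flap shows only about 20 mm at (190,200), so it stands near 2.1 rad and the finger evidently slipped over its edge. I'll mend it now by pushing lower, with the fingers vertical.

```bash
python3 -m pendant '[[-0.18,-0.619,0,0,0,-0.02,0],[-0.18,-0.619,0,0,0,-0.02,0],[-0.18,-0.619,0,0,0,-0.02,0],[-0.18,-0.619,0,0,0,-0.02,0],[-0.18,-0.619,0,0,0,-0.02,0],[-0.18,-0.619,0,0,0,-0.02,0],[-0.18,-0.619,0,0,0,-0.02,0],[-0.18,-0.619,0,0,0,-0.02,0],[-0.18,-0.619,0,0,0,-0.02,0],[-0.18,-0.619,0,0,0,-0.02,0],[0,0,0,0,0,0,0],[0,0,0,0,0,0,0]]'
python3 -m pendant '[[0,0,-0.4,0,0,0,0],[0,0,-0.4,0,0,0,0],[0,0,-0.4,0,0,0,0],[0,0,-0.4,0,0,0,0],[0,0,0,0,0,0,0]]'
python3 -m pendant '[[-0.148,0.026,-0.042,0,0,0,0],[-0.148,0.026,-0.042,0,0,0,0],[-0.148,0.026,-0.1,0,0,0,0],[-0.098,0.017,-0.117,0,0,0,0],[0,0,0,0,0,0,0]]'
python3 -m pendant '[[0.164,-0.029,0.2,0,0,0,0],[0.1,-0.02,0.4,0,0,0,0],[0.1,0,0.6,0,0,0.1,0.4],[0.1,0,0.6,0,0,0.1,0.65]]'
```

```text
clock: 18.85
position: [0.4407, -0.3821, 0.1814]
ee_rot: [0.996, -0.086, -0.0, -0.0]
contact_force: [0.9, 0.5, -0.7]
gripper_width: 0.001
clock: 19.48
position: [0.4402, -0.3796, 0.0834]
ee_rot: [0.996, -0.085, -0.002, -0.002]
contact_force: [0.1, -0.1, 0.5]
gripper_width: 0.0
clock: 20.1
position: [0.4076, -0.3757, 0.0666]
ee_rot: [0.996, -0.086, -0.001, -0.001]
contact_force: [0.2, 1.0, 0.9]
gripper_width: 0.0001
clock: 20.6
position: [0.4377, -0.3794, 0.1779]
ee_rot: [0.997, 0.074, 0.001, 0.0]
contact_force: [0.5, 0.1, 1.1]
gripper_width: 0.0159
```

```bash
python3 -m pendant '[[0.231,0.774,0,0,0,0,0.65],[0.231,0.774,0,0,0,0,0.65],[0.231,0.774,0,0,0,0,0.65],[0.231,0.774,0,0,0,0,0.65],[0.231,0.774,0,0,0,0,0.65],[0.231,0.774,0,0,0,0,0.65],[0.231,0.774,0,0,0,0,0.65],[0.231,0.774,0,0,0,0,0.65],[0,0,0,0,0,0,0.65],[0,0,0,0,0,0,0.65]]'
python3 - <<'E'
from h import *
st()
b=grab('top')
k1=cv2.resize(b["frame"][180:260,290:390,::-1],None,fx=4,fy=4,interpolation=cv2.INTER_CUBIC)
k2=cv2.resize(b["frame"][150:240,60:140,::-1],None,fx=4,fy=4,interpolation=cv2.INTER_CUBIC)
out=np.zeros((360,730,3),np.uint8);out[:320,:400]=k1;out[:,410:]=k2
cv2.imwrite("pics/f4.png",np.clip(out*1.9,0,255).astype(np.uint8))
E
```

```text
clock: 21.85
position: [0.548, -0.0077, 0.1763]
ee_rot: [0.997, 0.072, 0.0, 0.0]
contact_force: [-0.6, -0.2, 0.3]
gripper_width: 0.0607
t 21.85 p [ 0.548  -0.0077  0.1763] psi -81.8 z [ 0.001 -0.001 -1.   ] F [-0.6 -0.2  0.3] T [-0.06  0.09  0.02] w 0.0607 q [-6.  1. 97. -0. 82. 76.]
```

View pics/f4.png

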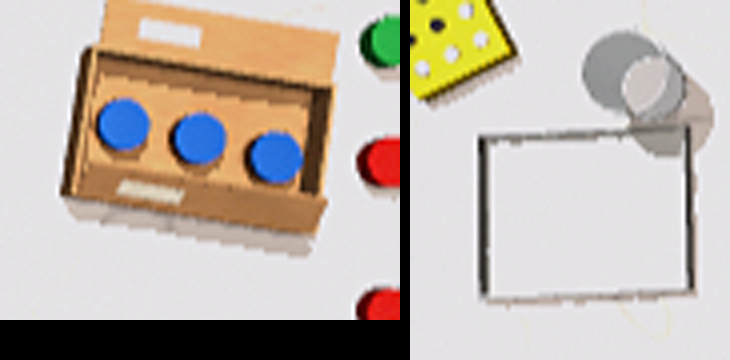

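The front rim projects to the outer silhouette at (62,195)–(325,235). So the front flap is still leaning slightly inwards, and my last descent came down outside it. I'm pushing it again from inside, starting at carton x = -25 mm.

```bash
python3 -m pendant '[[-0.139,-0.704,0,0,0,-0.022,0],[-0.139,-0.704,0,0,0,-0.022,0],[-0.139,-0.704,0,0,0,-0.022,0],[-0.139,-0.704,0,0,0,-0.022,0],[-0.139,-0.704,0,0,0,-0.022,0],[-0.139,-0.704,0,0,0,-0.022,0],[-0.139,-0.704,0,0,0,-0.022,0],[-0.139,-0.704,0,0,0,-0.022,0],[-0.139,-0.704,0,0,0,-0.022,0],[0,0,0,0,0,0,0],[0,0,0,0,0,0,0]]'
python3 -m pendant '[[0,0,-0.4,0,0,0,0],[0,0,-0.4,0,0,0,0],[0,0,-0.4,0,0,0,0],[0,0,-0.4,0,0,0,0],[0,0,0,0,0,0,0]]'
python3 -m pendant '[[-0.164,0.029,0.03,0,0,0,0],[-0.164,0.029,0.03,0,0,0,0],[-0.164,0.029,0.03,0,0,0,0],[-0.164,0.029,0.05,0,0,0,0],[-0.164,0.029,-0.05,0,0,0,0],[-0.148,0.026,-0.15,0,0,0,0],[-0.115,0.02,-0.133,0,0,0,0],[0,0,0,0,0,0,0]]'
python3 -m pendant '[[0.164,-0.029,0.2,0,0,0,0],[0.1,-0.02,0.4,0,0,0,0],[0.1,0,0.6,0,0,0.1,0.4],[0.1,0,0.6,0,0,0.1,0.65]]'
python3 -m pendant '[[0.231,0.774,0,0,0,0,0.65],[0.231,0.774,0,0,0,0,0.65],[0.231,0.774,0,0,0,0,0.65],[0.231,0.774,0,0,0,0,0.65],[0.231,0.774,0,0,0,0,0.65],[0.231,0.774,0,0,0,0,0.65],[0.231,0.774,0,0,0,0,0.65],[0.231,0.774,0,0,0,0,0.65],[0,0,0,0,0,0,0.65],[0,0,0,0,0,0,0.65]]'
python3 - <<'E'
from h import *
st()
b=grab('top')
k1=cv2.resize(b["frame"][180:260,290:390,::-1],None,fx=4,fy=4,interpolation=cv2.INTER_CUBIC)
cv2.imwrite("pics/f5.png",np.clip(k1*1.9,0,255).astype(np.uint8))
im=b["frame"];hsv=cv2.cvtColor(im,cv2.COLOR_RGB2HSV);H,S,V=[hsv[...,i].astype(int) for i in range(3)]
m=((H>100)&(H<125)&(S>140)&(V>40)).astype(np.uint8);m[:,:300]=0;m[:200]=0;m[240:]=0
n,l,s,c=cv2.connectedComponentsWithStats(m)
for i in range(1,n):
    if s[i,4]>20: print(s[i],c[i].round(1),ray(b,*c[i],.04).round(4))
E
```

```text
clock: 23.28
position: [0.4715, -0.3883, 0.1754]
ee_rot: [0.996, -0.085, -0.0, -0.0]
contact_force: [0.5, 1.1, -0.6]
gripper_width: 0.0004
clock: 23.9
position: [0.4813, -0.3885, 0.0851]
ee_rot: [0.997, -0.083, 0.009, 0.003]
contact_force: [23.0, 3.2, 14.6]
gripper_width: 0.0002
clock: 24.9
position: [0.4061, -0.3748, 0.0661]
ee_rot: [0.996, -0.084, -0.001, -0.001]
contact_force: [-0.3, -0.1, 0.1]
gripper_width: 0.0
clock: 25.4
position: [0.4362, -0.3795, 0.1778]
ee_rot: [0.997, 0.076, 0.0, 0.0]
contact_force: [-0.5, 0.4, -0.1]
gripper_width: 0.0158
clock: 26.65
position: [0.5465, -0.0078, 0.1765]
ee_rot: [0.997, 0.073, 0.0, 0.0]
contact_force: [0.1, 0.1, -0.5]
gripper_width: 0.0606
t 26.65 p [ 0.5465 -0.0078  0.1765] psi -81.6 z [ 0. -0. -1.] F [ 0.1  0.1 -0.5] T [-0.03  0.16 -0.03] w 0.0606 q [-6.  1. 97. -0. 82. 75.]
[315 205  12  12 121] [320.4 210.8] [ 0.5088 -0.3309  0.04  ]
[334 209  12  12 121] [339.4 214.4] [ 0.4975 -0.3925  0.04  ]
[353 213  13  12 120] [358.6 218.9] [ 0.4833 -0.4545  0.04  ]
```

View pics/f5.png

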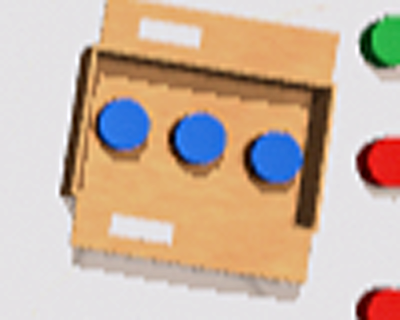

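Both flaps now lie out, with labels at (140,230) and (170,32), and the pots are unmoved. I'm picking the white pot at the window.

```bash
python3 -m pendant '[[0.04,-0.013,-0.4,0,0,0,0.65],[0,0,-0.4,0,0,0,0.65],[0,0,-0.4,0,0,0,0.65],[0,0,-0.4,0,0,0,0.65],[0,0,-0.4,0,0,0,0.65],[0,0,-0.1,0,0,0,0.65],[0,0,0,0,0,0,0.65],[0,0,0,0,0,0,0],[0,0,0,0,0,0,0],[0,0,0,0,0,0,0],[0,0,0,0,0,0,0]]'
python3 -c "from h import *;st()"
python3 -m pendant '[[0,0,0.2,0,0,0,0],[0,0,0.4,0,0,0,0],[0,0,0.6,0,0,0,0],[0,0,0.4,0,0,0,0],[0,0,0,0,0,0,0]]'
python3 - <<'E'
from h import *
st()
b=grab('top');im=b["frame"];g=im.max(2).astype(int)
# tray: dark side walls at rim z=.02
m=np.zeros(g.shape,np.uint8);m[170:245,70:140]=(g[170:245,70:140]<70)
n,l,s,c=cv2.connectedComponentsWithStats(m)
for i in range(1,n):
    if s[i,4]>8: print(s[i],c[i].round(1),ray(b,*c[i],.015).round(4))
print("tray",[ray(b,(u-410+.5)/4-.5+60,(v+.5)/4-.5+150,.02)[:2].round(4) for u,v in((480,137),(690,126),(691,293),(483,298))])
print("beaker top",ray(b,(655-410)/4+60,85/4+150,.09).round(3))
E
```

```text
clock: 28.08
position: [0.5492, -0.0086, 0.0509]
ee_rot: [0.997, 0.073, 0.001, 0.0]
contact_force: [-0.9, -0.3, 5.5]
gripper_width: 0.0412
t 28.07 p [ 0.5492 -0.0086  0.0509] psi -81.6 z [ 0.002 -0.    -1.   ] F [-0.9 -0.3  5.5] T [-0.01  0.32 -0.05] w 0.0412 q [ -6.   8. 103.  -0.  69.  75.]
clock: 28.7
position: [0.5501, -0.0087, 0.1487]
ee_rot: [0.997, 0.073, 0.002, 0.0]
contact_force: [0.6, 0.2, -0.3]
gripper_width: 0.0415
t 28.7 p [ 0.5501 -0.0087  0.1487] psi -81.6 z [ 0.005 -0.    -1.   ] F [ 0.6  0.2 -0.3] T [-0.02  0.18  0.01] w 0.0415 q [-6.  2. 98.  0. 79. 75.]
[115 181  11   3  17] [120.1 181.9] [0.6    0.3227 0.015 ]
[129 181   2  42  68] [129.4 203. ] [0.5308 0.2897 0.015 ]
[ 77 184   3  40  80] [ 77.6 203.2] [0.5288 0.4575 0.015 ]
tray [array([0.5916, 0.4601]), array([0.6022, 0.2904]), array([0.4661, 0.2848]), array([0.4609, 0.4515])]
beaker top [0.625 0.3   0.09 ]
```

Pot gripped (41 mm). The tray is at about (0.530, 0.3725), its side walls 168 mm apart as they should be. I'm placing this pot at (0.548, 0.3725).

```bash
python3 -m pendant '[[-0.035,0.706,0,0,0,0,0],[0,0.706,0,0,0,0,0],[0,0.706,0,0,0,0,0],[0,0.706,0,0,0,0,0],[0,0.706,0,0,0,0,0],[0,0.706,0,0,0,0,0],[0,0.706,0,0,0,0,0],[0,0.706,0,0,0,0,0],[0,0.706,0,0,0,0,0],[0,0,0,0,0,0,0]]'
python3 -m pendant '[[0,0,-0.5,0,0,0,0],[0,0,-0.5,0,0,0,0],[0,0,-0.5,0,0,0,0],[0,0,-0.5,0,0,0,0],[0,0,-0.2,0,0,0,0],[0,0,0,0,0,0,0]]'
python3 -c "from h import *;st()"
```

```text
clock: 30.0
position: [0.5445, 0.3749, 0.1433]
ee_rot: [0.997, 0.075, -0.002, 0.0]
contact_force: [0.3, -1.1, 0.2]
gripper_width: 0.0416
clock: 30.75
position: [0.5457, 0.3712, 0.013]
ee_rot: [0.997, 0.073, -0.001, 0.001]
contact_force: [0.1, -0.9, -0.4]
gripper_width: 0.0414
t 30.75 p [0.5457 0.3712 0.013 ] psi -81.7 z [-0.002 -0.002 -1.   ] F [ 0.1 -0.9 -0.4] T [-0.    0.19 -0.01] w 0.0414 q [ 30.  27.  85.  -0.  69. 111.]
```

```bash
python3 -m pendant '[[0,0,0,0,0,0,0.65],[0,0,0,0,0,0,0.65],[0,0,0,0,0,0,0.65],[0,0,0.5,0,0,0,0.65],[0,0,0.6,0,0,0,0.65],[0,0,0.6,0,0,0,0.65],[0,0,0.6,0,0,0,0.65]]'
python3 -m pendant '[[-0.047,-0.9,0,0,0,0.067,0.65],[-0.047,-0.9,0,0,0,0.067,0.65],[-0.047,-0.9,0,0,0,0.067,0.65],[-0.047,-0.9,0,0,0,0.067,0.65],[-0.047,-0.9,0,0,0,0.067,0.65],[-0.047,-0.9,0,0,0,0.067,0.65],[-0.047,-0.9,0,0,0,0.067,0.65],[-0.047,-0.9,0,0,0,0.067,0.65],[-0.047,-0.9,0,0,0,0.067,0.65],[-0.047,-0.9,0,0,0,0.067,0.65],[-0.047,-0.9,0,0,0,0.067,0.65],[-0.047,-0.9,0,0,0,0.067,0.65]]'
python3 -m pendant '[[-0.047,-0.9,0,0,0,0,0.65],[0,0,0,0,0,0,0.65],[0,0,0,0,0,0,0.65]]'
python3 - <<'E'
from h import *
st()
b=grab('top');im=b["frame"];hsv=cv2.cvtColor(im,cv2.COLOR_RGB2HSV);H,S,V=[hsv[...,i].astype(int) for i in range(3)]
x,y=np.meshgrid(range(512),range(384))
m=((S<60)&(V>115)&(x>70)&(x<140)&(y>170)&(y<240)).astype(np.uint8)
print(im[185:222:3,90:124:3].max(2))
c=cv2.HoughCircles(cv2.resize(im[165:245,65:145],None,fx=4,fy=4,interpolation=cv2.INTER_CUBIC).max(2),cv2.HOUGH_GRADIENT,1,40,param1=60,param2=12,minRadius=20,maxRadius=34)
for q in (c[0] if c is not None else []): print(q,ray(b,(q[0]+.5)/4-.5+65,(q[1]+.5)/4-.5+165,.039).round(4))
E
```

```text
clock: 31.62
position: [0.5462, 0.3727, 0.1532]
ee_rot: [0.997, 0.073, 0.0, -0.0]
contact_force: [-0.2, 0.1, 0.5]
gripper_width: 0.0602
clock: 33.12
position: [0.5123, -0.2771, 0.1522]
ee_rot: [0.761, 0.649, 0.0, 0.0]
contact_force: [1.2, 0.1, -0.5]
gripper_width: 0.0605
clock: 33.5
position: [0.5095, -0.329, 0.1517]
ee_rot: [0.762, 0.647, 0.0, -0.0]
contact_force: [0.5, 1.1, -0.2]
gripper_width: 0.0602
t 33.5 p [ 0.5095 -0.329   0.1517] psi -9.3 z [-0.     0.001 -1.   ] F [ 0.5  1.1 -0.2] T [-0.1   0.11  0.01] w 0.0602 q [-38.  11.  89.   0.  81. -28.]
[[109 108 109 109 109 108 125 125 125  81  83  85]
 [123 123 123 123 123 122 122 123 122 124 108  82]
 [123 123 122 122 123 123 123 123 122 123 123 123]
 [123 123 122 123 123 123  99 116 122 122 123 123]
 [123 123 122 123 123 123 125  33 126 122 123 122]
 [123 123 123 123 123 123 128  38  82 122 123 123]
 [122 124 123 123 124 127  41  78  82 123 123 123]
 [123 123 123 123 124  83  85  81 124 122 122 123]
 [122 123 123 123 123 124 125 124 122 123 123 123]
 [123 123 123 123 122 123 123 123 123 122 122 123]
 [123 123 122 122 123 122 122 123 123 123 123 123]
 [123 123 122 123 122 123 123 123 123 122 122 123]
 [123 123 123 123 123 123 123 123 124 125 124 125]]
[224.5  26.5  32.3] [0.6318 0.3153 0.039 ]
[154.5 133.5  25. ] [0.5446 0.3679 0.039 ]
```

The pot stands in the tray at (0.545, 0.368). Now the first blue pot.

```bash
python3 -m pendant '[[0,-0.033,-0.5,0,0,0,0.65],[0,0,-0.5,0,0,0,0.65],[0,0,-0.5,0,0,0,0.65],[0,0,-0.4,0,0,0,0.65],[0,0,-0.38,0,0,0,0.65],[0,0,0,0,0,0,0.65],[0,0,0,0,0,0,0],[0,0,0,0,0,0,0],[0,0,0,0,0,0,0],[0,0,0,0,0,0,0]]'
python3 -c "from h import *;st()"
python3 -m pendant '[[0,0,0.3,0,0,0,0],[0,0,0.6,0,0,0,0],[0,0,0.6,0,0,0,0],[0,0,0.7,0,0,0,0],[0,0,0,0,0,0,0]]'
python3 -c "from h import *;st()"
```

```text
clock: 34.8
position: [0.5107, -0.3317, 0.0167]
ee_rot: [0.762, 0.648, 0.0, 0.001]
contact_force: [-0.8, 1.5, 6.4]
gripper_width: 0.0414
t 34.8 p [ 0.5107 -0.3317  0.0167] psi -9.3 z [ 0.002 -0.001 -1.   ] F [-0.8  1.5  6.4] T [0.3  0.13 0.06] w 0.0414 q [-38.  19.  94.   0.  67. -29.]
clock: 35.42
position: [0.512, -0.3334, 0.1533]
ee_rot: [0.762, 0.647, 0.001, 0.004]
contact_force: [0.4, -0.8, -0.4]
gripper_width: 0.0417
t 35.42 p [ 0.512  -0.3334  0.1533] psi -9.3 z [ 0.007 -0.006 -1.   ] F [ 0.4 -0.8 -0.4] T [-0.11  0.07  0.05] w 0.0417 q [-38.  11.  88.  -0.  80. -29.]
```

```bash
python3 -m pendant '[[0.067,0.601,0,0,0,-0.09,0],[0.067,0.601,0,0,0,-0.09,0],[0.067,0.601,0,0,0,-0.09,0],[0.067,0.601,0,0,0,-0.09,0],[0.067,0.601,0,0,0,-0.09,0],[0.067,0.601,0,0,0,-0.09,0],[0.067,0.601,0,0,0,-0.09,0],[0.067,0.601,0,0,0,-0.09,0],[0.067,0.601,0,0,0,-0.09,0],[0,0,-0.5,0,0,0,0],[0,0,-0.4,0,0,0,0],[0,0,0,0,0,0,0]]'
python3 -c "from h import *;st()"
```

```text
clock: 36.92
position: [0.5434, -0.0065, 0.0905]
ee_rot: [0.998, 0.068, -0.003, -0.0]
contact_force: [0.0, 0.0, 0.1]
gripper_width: 0.0414
t 36.92 p [ 0.5434 -0.0065  0.0905] psi -82.2 z [-0.006  0.    -1.   ] F [0.  0.  0.1] T [0.   0.17 0.01] w 0.0414 q [ -6.   5. 102.  -0.  74.  76.]
```

```bash
python3 -m pendant '[[0.07,-0.03,0,0,0,0,0],[0,0,0,0,0,0,0],[0,0,0,0,0,0,0]]'
python3 -m pendant '[[0,0,-0.3,0,0,0,0],[0,0,-0.25,0,0,0,0],[0,0,-0.06,0,0,0,0],[0,0,0,0,0,0,0]]'
python3 -c "from h import *;st()"
```

```text
clock: 37.3
position: [0.5508, -0.0088, 0.0942]
ee_rot: [0.998, 0.068, 0.001, 0.0]
contact_force: [-0.7, -0.2, -0.9]
gripper_width: 0.0418
clock: 37.8
position: [0.5494, -0.0085, 0.0557]
ee_rot: [0.998, 0.068, -0.001, -0.0]
contact_force: [1.2, 0.1, -0.7]
gripper_width: 0.0413
t 37.8 p [ 0.5494 -0.0085  0.0557] psi -82.2 z [-0.002  0.    -1.   ] F [ 1.2  0.1 -0.7] T [0.01 0.15 0.01] w 0.0413 q [ -6.   8. 103.   0.  70.  76.]
```

```bash
python3 -m pendant '[[-0.02,0,-0.04,0,0,0,0],[0,0,0,0,0,0,0],[0,0,0,0,0,0,0.65],[0,0,0,0,0,0,0.65],[0,0,0,0,0,0,0.65],[0,0,0.4,0,0,0,0.65],[0,0,0.7,0,0,0,0.65],[0,0,0.7,0,0,0,0.65],[0.6,0.083,0,0,0,0,0.65],[0.6,0.083,0,0,0,0,0.65],[0.62,0.083,0,0,0,0,0.65],[0,0,0,0,0,0,0.65]]'
python3 - <<'E'
from h import *
st()
b=grab('top');im=b["frame"];hsv=cv2.cvtColor(im,cv2.COLOR_RGB2HSV);H,S,V=[hsv[...,i].astype(int) for i in range(3)]
m=((H>100)&(H<125)&(S>140)&(V>40)).astype(np.uint8)
n,l,s,c=cv2.connectedComponentsWithStats(m)
for i in range(1,n):
    if s[i,4]>20 and 180<c[i][0]<370 and 180<c[i][1]<230: print(s[i],c[i].round(1),ray(b,*c[i],.04).round(4),ray(b,*c[i],.076).round(4))
E
```

```text
clock: 39.3
position: [0.6592, 0.0067, 0.1608]
ee_rot: [0.998, 0.068, -0.001, -0.0]
contact_force: [0.0, -0.0, 0.7]
gripper_width: 0.0604
t 39.3 p [0.6592 0.0067 0.1608] psi -82.2 z [-0.001  0.    -1.   ] F [ 0.  -0.   0.7] T [ 0.01  0.15 -0.04] w 0.0604 q [-4. 18. 79.  0. 83. 78.]
[212 190   7  16  59] [215.5 196.7] [0.5516 0.0081 0.04  ] [0.5485 0.006  0.076 ]
[334 209  12  12 121] [339.4 214.4] [ 0.4975 -0.3925  0.04  ] [ 0.4958 -0.3846  0.076 ]
[353 213  13  12 120] [358.6 218.9] [ 0.4833 -0.4545  0.04  ] [ 0.4819 -0.445   0.076 ]
```

```bash
python3 -m pendant '[[-0.035,0,-0.4,0,0,0,0.65],[0,0,-0.4,0,0,0,0.65],[0,0,-0.2,0,0,0,0.65],[0,0,0,0,0,0,0.3],[0,0,0,0,0,0,0],[0,0,0,0,0,0,0],[0,0,0,0,0,0,0],[0,0,0,0,0,0,0]]'
python3 -c "from h import *;st()"
python3 -m pendant '[[0,0,0,0,0,0.08,0],[0,0,0,0,0,0.08,0],[0,0,0,0,0,0.08,0]]'
python3 -c "from h import *;st()"
```

```text
clock: 40.35
position: [0.656, 0.008, 0.1026]
ee_rot: [0.998, 0.068, 0.0, -0.001]
contact_force: [-3.4, 17.8, 4.0]
gripper_width: 0.0151
t 40.35 p [0.656  0.008  0.1026] psi -82.2 z [ 0.     0.003 -1.   ] F [-3.4 17.8  4. ] T [2.8  0.55 0.03] w 0.0151 q [-4. 20. 83.  0. 77. 78.]
clock: 40.72
position: [0.6562, 0.0082, 0.1026]
ee_rot: [0.967, 0.256, 0.001, -0.001]
contact_force: [-0.1, 6.8, 1.8]
gripper_width: 0.0137
t 40.73 p [0.6562 0.0082 0.1026] psi -60.3 z [ 0.001  0.002 -1.   ] F [-0.1  6.8  1.8] T [ 0.97  0.17 -0.17] w 0.0137 q [-4. 20. 83.  0. 77. 56.]
```

```bash
python3 -m pendant '[[0,0.03,0,0,0,0.08,0],[0,0,0,0,0,0.08,0],[0,0,0,0,0,0.08,0],[0,0,0,0,0,0.08,0],[0,0,0,0,0,0.08,0],[0,0,0,0,0,0.025,0],[0,0,0,0,0,0,0]]'
python3 -c "from h import *;st()"
python3 -m pendant '[[0,0,0,0,0,0,0.3],[0,0,0,0,0,0,0.65],[0,0,0.5,0,0,0,0.65],[0,0,0.5,0,0,0,0.65],[-0.6,-0.1,0,0,0,-0.08,0.65],[-0.6,-0.1,0,0,0,-0.08,0.65],[-0.6,-0.1,0,0,0,-0.08,0.65],[0,0,0,0,0,-0.1,0.65],[0,0,0,0,0,-0.1,0.65],[0,0,0,0,0,-0.1,0.65],[0,0,0,0,0,-0.1,0.65],[0,0,0,0,0,0,0.65]]'
python3 - <<'E'
from h import *
st()
b=grab('top')
a=grab('scene')
k1=cv2.resize(b["frame"][105:250,155:285,::-1],None,fx=2.7,fy=2.7,interpolation=cv2.INTER_CUBIC)
k2=cv2.resize(a["frame"][130:280,200:390,::-1],None,fx=2.3,fy=2.3,interpolation=cv2.INTER_CUBIC)
out=np.zeros((400,800,3),np.uint8);out[:k1.shape[0],:k1.shape[1]]=k1;out[:k2.shape[0],360:360+k2.shape[1]]=k2
cv2.imwrite("pics/c1.png",np.clip(out*1.9,0,255).astype(np.uint8))
E
```

```text
clock: 41.6
position: [0.657, 0.0075, 0.1026]
ee_rot: [0.831, 0.557, 0.001, 0.001]
contact_force: [4.6, -2.5, -1.2]
gripper_width: 0.0141
t 41.6 p [0.657  0.0075 0.1026] psi -22.3 z [ 0.002 -0.001 -1.   ] F [ 4.6 -2.5 -1.2] T [-0.3  -0.35  0.02] w 0.0141 q [-4. 20. 83. -0. 77. 19.]
clock: 43.1
position: [0.5478, -0.0097, 0.1621]
ee_rot: [0.996, 0.088, -0.0, -0.0]
contact_force: [-0.3, -0.4, -0.7]
gripper_width: 0.0605
t 43.1 p [ 0.5478 -0.0097  0.1621] psi -79.9 z [-0.  0. -1.] F [-0.3 -0.4 -0.7] T [-0.05  0.14 -0.02] w 0.0605 q [-6.  1. 98.  0. 81. 73.]
```

View pics/c1.png

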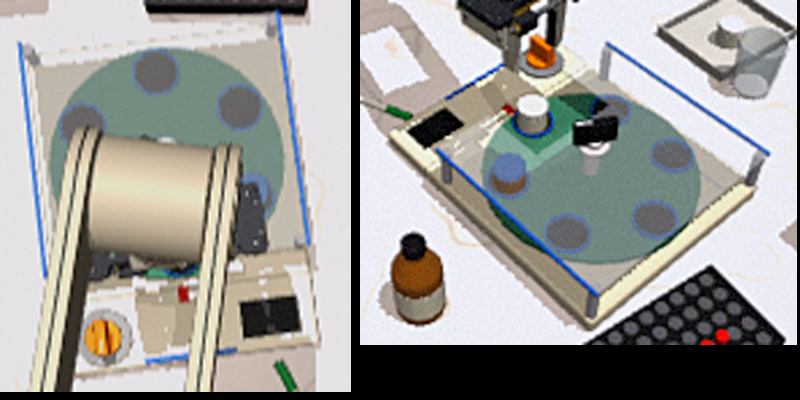

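The scene view shows the white pot at the window, near (532,105), and the blue pot in its pocket at (510,175). I'm picking the white one.

```bash
python3 -m pendant '[[0,0.01,-0.4,0,0,-0.02,0.65],[0,0,-0.4,0,0,0,0.65],[0,0,-0.4,0,0,0,0.65],[0,0,-0.4,0,0,0,0.65],[0,0,-0.25,0,0,0,0.65],[0,0,0,0,0,0,0.65],[0,0,0,0,0,0,0],[0,0,0,0,0,0,0],[0,0,0,0,0,0,0],[0,0,0,0,0,0,0]]'
python3 -c "from h import *;st()"
python3 -m pendant '[[0,0,0.2,0,0,0,0],[0,0,0.4,0,0,0,0],[0,0,0.6,0,0,0,0],[0,0,0.4,0,0,0,0],[0,0,0,0,0,0,0]]'
python3 - <<'E'
from h import *
st()
b=grab('top');im=b["frame"];g=im.max(2).astype(int)
m=np.zeros(g.shape,np.uint8);m[165:250,60:145]=(g[165:250,60:145]<70)
n,l,s,c=cv2.connectedComponentsWithStats(m)
for i in range(1,n):
    if s[i,4]>8: print(s[i],c[i].round(1),ray(b,*c[i],.015).round(4))
c=cv2.HoughCircles(cv2.resize(im[165:245,65:145],None,fx=4,fy=4,interpolation=cv2.INTER_CUBIC).max(2),cv2.HOUGH_GRADIENT,1,40,param1=60,param2=12,minRadius=20,maxRadius=34)
for q in (c[0] if c is not None else []): print(q,ray(b,(q[0]+.5)/4-.5+65,(q[1]+.5)/4-.5+165,.039).round(4))
E
```

```text
clock: 44.45
position: [0.5489, -0.0093, 0.0523]
ee_rot: [0.997, 0.072, 0.001, 0.0]
contact_force: [-0.6, 0.3, 6.4]
gripper_width: 0.0413
t 44.45 p [ 0.5489 -0.0093  0.0523] psi -81.7 z [ 0.002 -0.    -1.   ] F [-0.6  0.3  6.4] T [0.06 0.25 0.02] w 0.0413 q [ -6.   8. 103.   0.  69.  75.]
clock: 45.08
position: [0.5497, -0.0094, 0.1499]
ee_rot: [0.997, 0.072, 0.002, 0.0]
contact_force: [0.2, -0.3, -0.7]
gripper_width: 0.0413
t 45.08 p [ 0.5497 -0.0094  0.1499] psi -81.7 z [ 0.005 -0.001 -1.   ] F [ 0.2 -0.3 -0.7] T [-0.02  0.11 -0.01] w 0.0413 q [-6.  2. 98. -0. 79. 75.]
[ 64 165  20  11  33] [ 72.6 169.8] [0.6383 0.4789 0.015 ]
[115 181  11   3  16] [120.3 181.8] [0.6002 0.3219 0.015 ]
[129 181   2  42  68] [129.4 203. ] [0.5308 0.2897 0.015 ]
[ 77 184   3  40  79] [ 77.6 203.2] [0.5289 0.4576 0.015 ]
[105 194   8  12  32] [109.7 200.1] [0.54   0.3542 0.015 ]
[224.5  27.5  32.3] [0.631  0.3152 0.039 ]
[235.5  73.5  24.3] [0.5936 0.305  0.039 ]
[156.5 131.5  22.9] [0.5462 0.3663 0.039 ]
```

```bash
python3 -m pendant '[[-0.101,0.707,0,0,0,0,0],[-0.101,0.707,0,0,0,0,0],[-0.101,0.707,0,0,0,0,0],[-0.101,0.707,0,0,0,0,0],[-0.101,0.707,0,0,0,0,0],[-0.101,0.707,0,0,0,0,0],[-0.101,0.707,0,0,0,0,0],[-0.101,0.707,0,0,0,0,0],[-0.101,0.707,0,0,0,0,0],[0,0,0,0,0,0,0],[0,0,0,0,0,0,0]]'
python3 -m pendant '[[0,0,-0.5,0,0,0,0],[0,0,-0.5,0,0,0,0],[0,0,-0.5,0,0,0,0],[0,0,-0.5,0,0,0,0],[0,0,-0.2,0,0,0,0],[0,0,0,0,0,0,0]]'
python3 -c "from h import *;st()"
```

```text
clock: 46.5
position: [0.4926, 0.3717, 0.1453]
ee_rot: [0.997, 0.072, -0.001, 0.001]
contact_force: [0.1, 0.3, -1.5]
gripper_width: 0.0414
clock: 47.25
position: [0.4936, 0.3711, 0.0149]
ee_rot: [0.997, 0.071, -0.0, 0.0]
contact_force: [0.1, 0.2, -0.3]
gripper_width: 0.0414
t 47.25 p [0.4936 0.3711 0.0149] psi -81.8 z [-0.001 -0.001 -1.   ] F [ 0.1  0.2 -0.3] T [-0.02  0.17 -0.02] w 0.0414 q [ 32.  21.  92.  -0.  67. 114.]
```

```bash
python3 -m pendant '[[0,0,0,0,0,0,0.65],[0,0,0,0,0,0,0.65],[0,0,0,0,0,0,0.65],[0,0,0.5,0,0,0,0.65],[0,0,0.6,0,0,0,0.65],[0,0,0.6,0,0,0,0.65],[0,0,0.6,0,0,0,0.65]]'
python3 -m pendant '[[0.005,-0.91,0,0,0,0.067,0.65],[0.005,-0.91,0,0,0,0.067,0.65],[0.005,-0.91,0,0,0,0.067,0.65],[0.005,-0.91,0,0,0,0.067,0.65],[0.005,-0.91,0,0,0,0.067,0.65],[0.005,-0.91,0,0,0,0.067,0.65],[0.005,-0.91,0,0,0,0.067,0.65],[0.005,-0.91,0,0,0,0.067,0.65],[0.005,-0.91,0,0,0,0.067,0.65],[0.005,-0.91,0,0,0,0.067,0.65],[0.005,-0.91,0,0,0,0.067,0.65],[0.005,-0.91,0,0,0,0.067,0.65]]'
python3 -m pendant '[[0.005,-0.91,0,0,0,0,0.65],[0,-0.91,0,0,0,0,0.65],[0,0,0,0,0,0,0.65],[0,0,0,0,0,0,0.65]]'
python3 - <<'E'
from h import *
st()
b=grab('top');im=b["frame"]
c=cv2.HoughCircles(cv2.resize(im[165:245,65:145],None,fx=4,fy=4,interpolation=cv2.INTER_CUBIC).max(2),cv2.HOUGH_GRADIENT,1,40,param1=60,param2=12,minRadius=20,maxRadius=34)
for q in (c[0] if c is not None else []): print(q,ray(b,(q[0]+.5)/4-.5+65,(q[1]+.5)/4-.5+165,.039).round(4))
E
```

```text
clock: 48.12
position: [0.4933, 0.3726, 0.1544]
ee_rot: [0.997, 0.072, 0.0, -0.0]
contact_force: [0.7, 1.0, -0.2]
gripper_width: 0.0608
clock: 49.62
position: [0.4969, -0.2845, 0.1534]
ee_rot: [0.761, 0.648, 0.0, 0.0]
contact_force: [0.2, 0.6, 0.6]
gripper_width: 0.0604
clock: 50.12
position: [0.4972, -0.3915, 0.1528]
ee_rot: [0.763, 0.647, 0.0, -0.0]
contact_force: [-0.6, -0.2, -0.2]
gripper_width: 0.0603
t 50.12 p [ 0.4972 -0.3915  0.1528] psi -9.4 z [-0.     0.001 -1.   ] F [-0.6 -0.2 -0.2] T [-0.03  0.1   0.04] w 0.0603 q [-43.  15.  84.   0.  81. -33.]
[224.5  26.5  32.3] [0.6318 0.3153 0.039 ]
[149.5 198.5  26.6] [0.4925 0.3697 0.039 ]
[153.5 133.5  25.4] [0.5446 0.3687 0.039 ]
```

Both white pots stand in the tray, at (0.4925, 0.370) and (0.545, 0.369). Now the second blue pot.

```bash
python3 -m pendant '[[0,-0.015,-0.5,0,0,0,0.65],[0,0,-0.5,0,0,0,0.65],[0,0,-0.5,0,0,0,0.65],[0,0,-0.4,0,0,0,0.65],[0,0,-0.4,0,0,0,0.65],[0,0,0,0,0,0,0.65],[0,0,0,0,0,0,0],[0,0,0,0,0,0,0],[0,0,0,0,0,0,0],[0,0,0,0,0,0,0]]'
python3 -c "from h import *;st()"
python3 -m pendant '[[0,0,0.3,0,0,0,0],[0,0,0.6,0,0,0,0],[0,0,0.6,0,0,0,0],[0,0,0.7,0,0,0,0],[0,0,0,0,0,0,0]]'
python3 -c "from h import *;st()"
```

```text
clock: 51.42
position: [0.4983, -0.3933, 0.0168]
ee_rot: [0.763, 0.647, 0.0, 0.001]
contact_force: [-0.1, 1.7, 7.2]
gripper_width: 0.0414
t 51.42 p [ 0.4983 -0.3933  0.0168] psi -9.4 z [ 0.002 -0.001 -1.   ] F [-0.1  1.7  7.2] T [0.32 0.07 0.03] w 0.0414 q [-43.  23.  89.   0.  68. -34.]
clock: 52.05
position: [0.4996, -0.395, 0.1536]
ee_rot: [0.763, 0.647, 0.0, 0.005]
contact_force: [0.4, -0.5, 0.4]
gripper_width: 0.0416
t 52.05 p [ 0.4996 -0.395   0.1536] psi -9.4 z [ 0.007 -0.006 -1.   ] F [ 0.4 -0.5  0.4] T [-0.08  0.07  0.06] w 0.0416 q [-43.  15.  84.  -0.  81. -34.]
```

```bash
python3 -m pendant '[[0.09,0.713,0,0,0,-0.09,0],[0.09,0.713,0,0,0,-0.09,0],[0.09,0.713,0,0,0,-0.09,0],[0.09,0.713,0,0,0,-0.09,0],[0.09,0.713,0,0,0,-0.09,0],[0.09,0.713,0,0,0,-0.09,0],[0.09,0.713,0,0,0,-0.09,0],[0.09,0.713,0,0,0,-0.09,0],[0.09,0.713,0,0,0,-0.09,0],[0,0,-0.5,0,0,0,0],[0,0,-0.4,0,0,0,0],[0,0,0,0,0,0,0]]'
python3 -m pendant '[[0,0,0,0,0,0,0],[0,0,0,0,0,0,0]]'
python3 -c "from h import *;st()"
```

```text
clock: 53.55
position: [0.5435, -0.0074, 0.0906]
ee_rot: [0.998, 0.068, -0.003, -0.0]
contact_force: [0.3, 0.6, 0.0]
gripper_width: 0.0413
clock: 53.8
position: [0.5469, -0.008, 0.0946]
ee_rot: [0.998, 0.067, 0.001, 0.0]
contact_force: [0.3, -0.7, -0.4]
gripper_width: 0.0416
t 53.8 p [ 0.5469 -0.008   0.0946] psi -82.3 z [ 0.002 -0.    -1.   ] F [ 0.3 -0.7 -0.4] T [-0.    0.16  0.  ] w 0.0416 q [ -6.   5. 102.  -0.  74.  76.]
```

```bash
python3 -m pendant '[[0.015,-0.015,-0.3,0,0,0,0],[0,0,-0.25,0,0,0,0],[0,0,-0.12,0,0,0,0],[0,0,0,0,0,0,0]]'
python3 -c "from h import *;st()"
python3 -m pendant '[[0,0,0,0,0,0,0.65],[0,0,0,0,0,0,0.65],[0,0,0,0,0,0,0.65],[0,0,0.4,0,0,0,0.65],[0,0,0.7,0,0,0,0.65],[0,0,0.7,0,0,0,0.65],[0.45,0.071,0,0,0,0.083,0.65],[0.45,0.071,0,0,0,0.083,0.65],[0.45,0.071,0,0,0,0.083,0.65],[0.45,0.071,0,0,0,0.083,0.65]]'
python3 -m pendant '[[0,0,0,0,0,0.083,0.65],[0,0,0,0,0,0.083,0.65],[0,0,0,0,0,0.083,0.65],[0,0,0,0,0,0.083,0.65],[0,0,0,0,0,0,0.65]]'
python3 -c "from h import *;st()"
```

```text
clock: 54.3
position: [0.5464, -0.0087, 0.0522]
ee_rot: [0.998, 0.067, -0.001, -0.0]
contact_force: [-0.4, 0.5, 0.4]
gripper_width: 0.0413
t 54.3 p [ 0.5464 -0.0087  0.0522] psi -82.3 z [-0.001  0.    -1.   ] F [-0.4  0.5  0.4] T [-0.    0.15 -0.04] w 0.0413 q [ -6.   8. 103.  -0.  69.  76.]
clock: 55.55
position: [0.6556, 0.0086, 0.1608]
ee_rot: [0.946, 0.324, 0.0, -0.0]
contact_force: [-0.3, 0.3, 0.8]
gripper_width: 0.0606
clock: 56.18
position: [0.6548, 0.0084, 0.1608]
ee_rot: [0.832, 0.555, -0.0, -0.0]
contact_force: [0.7, 0.7, 0.4]
gripper_width: 0.0604
t 56.17 p [0.6548 0.0084 0.1608] psi -22.6 z [-0.  0. -1.] F [0.7 0.7 0.4] T [-0.04  0.14  0.02] w 0.0604 q [-4. 18. 80. -0. 83. 19.]
```

```bash
python3 -m pendant '[[0.03,0,-0.4,0,0,0,0.65],[0,0,-0.4,0,0,0,0.65],[0,0,-0.18,0,0,0,0.65],[0,0,0,0,0,0,0.3],[0,0,0,0,0,0,0],[0,0,0,0,0,0,0],[0,0,0,0,0,0,0],[0,0,0,0,0,0,0]]'
python3 -c "from h import *;st()"
python3 -m pendant '[[0,0,0,0,0,0.08,0],[0,0,0,0,0,0.08,0],[0,0,0,0,0,0.08,0],[0,0,0,0,0,0.08,0],[0,0,0,0,0,0.08,0],[0,0,0,0,0,0.08,0],[0,0,0,0,0,0.08,0],[0,0,0,0,0,0.08,0],[0,0,0,0,0,0.025,0],[0,0,0,0,0,0,0]]'
python3 -c "from h import *;st()"
```

```text
clock: 57.18
position: [0.6568, 0.0084, 0.1025]
ee_rot: [0.832, 0.555, 0.0, 0.0]
contact_force: [0.1, 0.4, -0.2]
gripper_width: 0.0154
t 57.17 p [0.6568 0.0084 0.1025] psi -22.5 z [ 0. -0. -1.] F [ 0.1  0.4 -0.2] T [-0.19 -0.08 -0.02] w 0.0154 q [-4. 20. 82.  0. 77. 19.]
clock: 58.42
position: [0.6581, 0.0083, 0.1025]
ee_rot: [0.443, 0.896, 0.001, 0.001]
contact_force: [7.5, -0.2, -3.0]
gripper_width: 0.0136
t 58.42 p [0.6581 0.0083 0.1025] psi 37.4 z [ 0.003 -0.    -1.   ] F [ 7.5 -0.2 -3. ] T [-0.1  -0.94  0.01] w 0.0136 q [ -4.  21.  82.   0.  77. -41.]
```

```bash
python3 -m pendant '[[0,0,0,0,0,0,0.3],[0,0,0,0,0,0,0.65],[0,0,0.5,0,0,0,0.65],[0,0,0.5,0,0,0,0.65]]'
python3 -m pendant '[[-0.289,-0.771,0,0,0,-0.053,0.65],[-0.289,-0.771,0,0,0,-0.053,0.65],[-0.289,-0.771,0,0,0,-0.053,0.65],[-0.289,-0.771,0,0,0,-0.053,0.65],[-0.289,-0.771,0,0,0,-0.053,0.65],[-0.289,-0.771,0,0,0,-0.053,0.65],[-0.289,-0.771,0,0,0,-0.053,0.65],[-0.289,-0.771,0,0,0,-0.053,0.65],[-0.289,-0.771,0,0,0,-0.053,0.65],[-0.289,-0.771,0,0,0,-0.053,0.65],[0,0,0,0,0,0,0.65],[0,0,0,0,0,0,0.65]]'
python3 - <<'E'
from h import *
st()
b=grab('top')
a=grab('scene')
k1=cv2.resize(b["frame"][105:250,155:285,::-1],None,fx=2.7,fy=2.7,interpolation=cv2.INTER_CUBIC)
k2=cv2.resize(a["frame"][130:280,200:390,::-1],None,fx=2.3,fy=2.3,interpolation=cv2.INTER_CUBIC)
out=np.zeros((400,800,3),np.uint8);out[:k1.shape[0],:k1.shape[1]]=k1;out[:k2.shape[0],360:360+k2.shape[1]]=k2
cv2.imwrite("pics/c2.png",np.clip(out*1.9,0,255).astype(np.uint8))
E
```

```text
clock: 58.92
position: [0.6559, 0.0084, 0.1622]
ee_rot: [0.444, 0.896, -0.0, -0.001]
contact_force: [-0.1, 0.7, 0.3]
gripper_width: 0.0491
clock: 60.42
position: [0.4831, -0.4537, 0.1618]
ee_rot: [0.768, 0.64, 0.0, -0.0]
contact_force: [-0.9, -0.1, -0.1]
gripper_width: 0.0604
t 60.42 p [ 0.4831 -0.4537  0.1618] psi -10.4 z [-0.     0.001 -1.   ] F [-0.9 -0.1 -0.1] T [-0.1   0.07 -0.05] w 0.0604 q [-48.  19.  78.   0.  83. -37.]
```

View pics/c2.png

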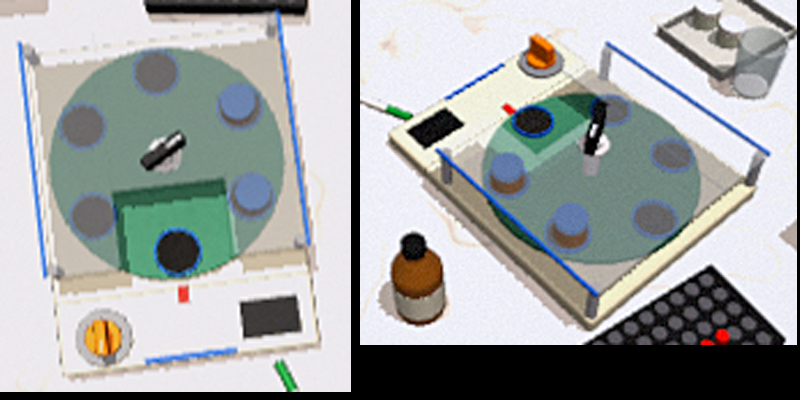

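Two blue pots are seated in their rings at (239,105) and (253,195), and an empty pocket is at the window (178,250). Now the third blue pot.

```bash
python3 -m pendant '[[0,-0.013,-0.5,0,0,0,0.65],[0,0,-0.5,0,0,0,0.65],[0,0,-0.5,0,0,0,0.65],[0,0,-0.5,0,0,0,0.65],[0,0,-0.43,0,0,0,0.65],[0,0,0,0,0,0,0.65],[0,0,0,0,0,0,0],[0,0,0,0,0,0,0],[0,0,0,0,0,0,0],[0,0,0,0,0,0,0]]'
python3 -c "from h import *;st()"
python3 -m pendant '[[0,0,0.3,0,0,0,0],[0,0,0.6,0,0,0,0],[0,0,0.6,0,0,0,0],[0,0,0.7,0,0,0,0],[0,0,0,0,0,0,0]]'
python3 -c "from h import *;st()"
```

```text
clock: 61.78
position: [0.4843, -0.4558, 0.0183]
ee_rot: [0.768, 0.64, 0.0, 0.001]
contact_force: [1.0, 1.3, 6.5]
gripper_width: 0.0414
t 61.77 p [ 0.4843 -0.4558  0.0183] psi -10.4 z [ 0.002 -0.002 -1.   ] F [1.  1.3 6.5] T [0.25 0.07 0.05] w 0.0414 q [-48.  27.  84.   0.  69. -37.]
clock: 62.4
position: [0.4852, -0.4574, 0.155]
ee_rot: [0.768, 0.64, 0.0, 0.005]
contact_force: [0.5, -0.1, 0.3]
gripper_width: 0.0415
t 62.4 p [ 0.4852 -0.4574  0.155 ] psi -10.4 z [ 0.006 -0.007 -1.   ] F [ 0.5 -0.1  0.3] T [-0.07  0.1  -0.01] w 0.0415 q [-48.  19.  78.  -0.  82. -37.]
```

```bash
python3 -m pendant '[[0.105,0.745,0,0,0,-0.0795,0],[0.105,0.745,0,0,0,-0.0795,0],[0.105,0.745,0,0,0,-0.0795,0],[0.105,0.745,0,0,0,-0.0795,0],[0.105,0.745,0,0,0,-0.0795,0],[0.105,0.745,0,0,0,-0.0795,0],[0.105,0.745,0,0,0,-0.0795,0],[0.105,0.745,0,0,0,-0.0795,0],[0.105,0.745,0,0,0,-0.0795,0],[0.105,0.745,0,0,0,-0.0795,0],[0,0,-0.5,0,0,0,0],[0,0,-0.4,0,0,0,0]]'
python3 -m pendant '[[0,0,0,0,0,0,0],[0,0,0,0,0,0,0],[0,0,0,0,0,0,0]]'
python3 -c "from h import *;st()"
```

```text
clock: 63.9
position: [0.5456, -0.0071, 0.0932]
ee_rot: [0.997, 0.071, -0.0, -0.0]
contact_force: [-1.4, 0.6, -1.2]
gripper_width: 0.0412
clock: 64.28
position: [0.5472, -0.0083, 0.0958]
ee_rot: [0.998, 0.07, 0.001, 0.0]
contact_force: [0.9, -0.1, -0.4]
gripper_width: 0.0414
t 64.28 p [ 0.5472 -0.0083  0.0958] psi -81.9 z [ 0.002 -0.    -1.   ] F [ 0.9 -0.1 -0.4] T [-0.06  0.17  0.01] w 0.0414 q [ -6.   5. 102.   0.  74.  76.]
```

```bash
python3 -m pendant '[[0.015,-0.01,-0.3,0,0,0,0],[0,0,-0.25,0,0,0,0],[0,0,-0.13,0,0,0,0],[0,0,0,0,0,0,0]]'
python3 -c "from h import *;st()"
python3 -m pendant '[[0,0,0,0,0,0,0.65],[0,0,0,0,0,0,0.65],[0,0,0,0,0,0,0.65],[0,0,0.4,0,0,0,0.65],[0,0,0.7,0,0,0,0.65],[0,0,0.7,0,0,0,0.65],[0.45,0.071,0,0,0,-0.083,0.65],[0.45,0.071,0,0,0,-0.083,0.65],[0.45,0.071,0,0,0,-0.083,0.65],[0.45,0.071,0,0,0,-0.083,0.65]]'
python3 -m pendant '[[0,0,0,0,0,-0.083,0.65],[0,0,0,0,0,-0.083,0.65],[0,0,0,0,0,-0.083,0.65],[0,0,0,0,0,-0.083,0.65],[0,0,0,0,0,0,0.65]]'
python3 -c "from h import *;st()"
```

```text
clock: 64.78
position: [0.5467, -0.0088, 0.0532]
ee_rot: [0.998, 0.071, -0.001, 0.0]
contact_force: [-2.4, 0.0, 5.5]
gripper_width: 0.0414
t 64.78 p [ 0.5467 -0.0088  0.0532] psi -81.9 z [-0.001 -0.    -1.   ] F [-2.4  0.   5.5] T [-0.14  0.66 -0.05] w 0.0414 q [ -6.   8. 103.  -0.  69.  76.]
clock: 66.03
position: [0.6559, 0.0087, 0.1613]
ee_rot: [0.982, -0.191, -0.0, 0.0]
contact_force: [0.8, -0.2, 0.3]
gripper_width: 0.0605
clock: 66.65
position: [0.655, 0.0085, 0.1612]
ee_rot: [0.9, -0.435, -0.0, 0.0]
contact_force: [0.6, -0.8, 0.2]
gripper_width: 0.0605
t 66.65 p [0.655  0.0085 0.1612] psi -141.6 z [-0.  0. -1.] F [ 0.6 -0.8  0.2] T [ 0.05  0.15 -0.01] w 0.0605 q [ -4.  18.  80.   0.  83. 138.]
```

```bash
python3 -m pendant '[[0.03,0,-0.4,0,0,0,0.65],[0,0,-0.4,0,0,0,0.65],[0,0,-0.18,0,0,0,0.65],[0,0,0,0,0,0,0.3],[0,0,0,0,0,0,0],[0,0,0,0,0,0,0],[0,0,0,0,0,0,0],[0,0,0,0,0,0,0]]'
python3 -c "from h import *;st()"
python3 -m pendant '[[0,0,0,0,0,0.08,0],[0,0,0,0,0,0.08,0],[0,0,0,0,0,0.08,0],[0,0,0,0,0,0.08,0],[0,0,0,0,0,0.08,0],[0,0,0,0,0,0.08,0],[0,0,0,0,0,0.08,0],[0,0,0,0,0,0.08,0],[0,0,0,0,0,0.025,0],[0,0,0,0,0,0,0]]'
python3 -c "from h import *;st()"
python3 -m pendant '[[0,0,0,0,0,0,0.3],[0,0,0,0,0,0,0.65],[0,0,0.5,0,0,0,0.65],[0,0,0.5,0,0,0,0.65],[-0.6,-0.3,0.2,0,0,0,0.65],[-0.7,-0.5,0.1,0,0,0,0.65],[-0.7,-0.7,0,0,0,0,0.65],[-0.7,-0.7,0,0,0,0,0.65],[-0.3,-0.7,0,0,0,0,0.65],[0,-0.7,0,0,0,0,0.65],[0,0,0,0,0,0,0.65]]'
python3 - <<'E'
from h import *
st()
b=grab('top')
a=grab('scene')
k=cv2.resize(b["frame"][100:260,60:390,::-1],None,fx=2.4,fy=2.4,interpolation=cv2.INTER_CUBIC)
cv2.imwrite("pics/e1.png",np.clip(k*1.9,0,255).astype(np.uint8))
im=b["frame"];hsv=cv2.cvtColor(im,cv2.COLOR_RGB2HSV);H,S,V=[hsv[...,i].astype(int) for i in range(3)]
E
```

```text
clock: 67.65
position: [0.6571, 0.0085, 0.1031]
ee_rot: [0.9, -0.436, 0.0, -0.0]
contact_force: [5.5, 3.7, 0.7]
gripper_width: 0.0152
t 67.65 p [0.6571 0.0085 0.1031] psi -141.7 z [ 0.001  0.    -1.   ] F [5.5 3.7 0.7] T [ 1.28 -1.43 -0.1 ] w 0.0152 q [ -4.  20.  82.   0.  77. 138.]
clock: 68.9
position: [0.6577, 0.009, 0.1031]
ee_rot: [0.997, 0.071, 0.001, -0.0]
contact_force: [4.5, 2.3, -0.9]
gripper_width: 0.0137
t 68.9 p [0.6577 0.009  0.1031] psi -81.8 z [ 0.002  0.001 -1.   ] F [ 4.5  2.3 -0.9] T [ 0.38 -0.58 -0.06] w 0.0137 q [-4. 21. 82.  0. 77. 78.]
clock: 70.28
position: [0.4761, -0.2101, 0.1809]
ee_rot: [0.998, 0.069, -0.0, 0.0]
contact_force: [-0.7, 0.7, -0.2]
gripper_width: 0.06
t 70.28 p [ 0.4761 -0.2101  0.1809] psi -82.1 z [-0.    -0.001 -1.   ] F [-0.7  0.7 -0.2] T [0.08 0.13 0.  ] w 0.06 q [-29.  -4. 101.  -0.  83.  53.]
```

View pics/e1.png

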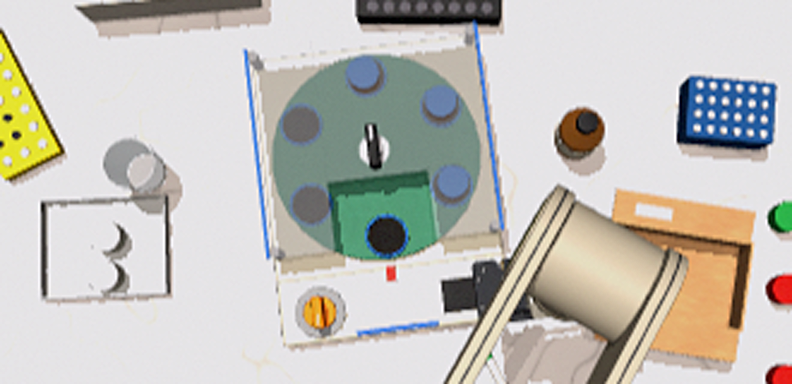

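All three blue pots are under the guard at (365,75), (440,103) and (453,185), and the window pocket is empty at (387,235). Both white pots are in the tray and the knob is at off. One numeric check of seating before I hand in.

```bash
python3 - <<'E'
from h import *
b=grab('top');im=b["frame"];hsv=cv2.cvtColor(im,cv2.COLOR_RGB2HSV);H,S,V=[hsv[...,i].astype(int) for i in range(3)]
hub=np.array([.6569,.0064])
cs=cv2.HoughCircles(cv2.resize(im[105:215,165:275],None,fx=4,fy=4,interpolation=cv2.INTER_CUBIC)[:,:,2],cv2.HOUGH_GRADIENT,1,50,param1=40,param2=10,minRadius=20,maxRadius=32)
for q in cs[0]:
    u,v=(q[0]+.5)/4-.5+165,(q[1]+.5)/4-.5+105
    for z in(.076,.042):
        p=ray(b,u,v,z)[:2]-hub; a=(np.degrees(np.arctan2(p[1],p[0]))+172)%360
        print(q.round(0),z,"r",np.hypot(*p).round(4),"angle from window",a.round(1),"mod60",((a+30)%60-30).round(1),end=" | ")
    print()
st()
E
```

```text
[314. 154.  31.] 0.076 r 0.107 angle from window 118.4 mod60 -1.6 | [314. 154.  31.] 0.042 r 0.1114 angle from window 121.3 mod60 1.3 | 
[ 98. 320.  31.] 0.076 r 0.1088 angle from window 302.4 mod60 2.4 | [ 98. 320.  31.] 0.042 r 0.1094 angle from window 299.5 mod60 -0.5 | 
[ 82. 186.  29.] 0.076 r 0.104 angle from window 242.0 mod60 2.0 | [ 82. 186.  29.] 0.042 r 0.1104 angle from window 239.6 mod60 -0.4 | 
[224. 374.  31.] 0.076 r 0.1144 angle from window 0.5 mod60 0.5 | [224. 374.  31.] 0.042 r 0.1113 angle from window 359.9 mod60 -0.1 | 
[338. 288.  31.] 0.076 r 0.1148 angle from window 59.4 mod60 -0.6 | [338. 288.  31.] 0.042 r 0.1137 angle from window 61.6 mod60 1.6 | 
[188. 102.  31.] 0.076 r 0.1057 angle from window 180.5 mod60 0.5 | [188. 102.  31.] 0.042 r 0.1141 angle from window 181.1 mod60 1.1 | 
[202. 228.  26.] 0.076 r 0.0043 angle from window 202.4 mod60 22.4 | [202. 228.  26.] 0.042 r 0.0102 angle from window 196.3 mod60 16.3 | 
[406. 386.  30.] 0.076 r 0.1998 angle from window 44.9 mod60 -15.1 | [406. 386.  30.] 0.042 r 0.1998 angle from window 45.8 mod60 -14.2 | 
[
[... 1952 characters left out ...]
.  30.] 0.076 r 0.1813 angle from window 292.1 mod60 -7.9 | [  4. 344.  30.] 0.042 r 0.1847 angle from window 290.3 mod60 -9.7 | 
[410. 104.  29.] 0.076 r 0.193 angle from window 115.0 mod60 -5.0 | [410. 104.  29.] 0.042 r 0.1991 angle from window 116.6 mod60 -3.4 | 
[132. 110.  25.] 0.076 r 0.1142 angle from window 203.3 mod60 23.3 | [132. 110.  25.] 0.042 r 0.1227 angle from window 202.7 mod60 22.7 | 
[328.  88.  22.] 0.076 r 0.1517 angle from window 132.7 mod60 12.7 | [328.  88.  22.] 0.042 r 0.1584 angle from window 134.5 mod60 14.5 | 
t 70.42 p [ 0.4767 -0.207   0.1805] psi -81.8 z [-0.001  0.001 -1.   ] F [ 0.4  0.5 -0.1] T [-0.06  0.15 -0.06] w 0.0609 q [-29.  -4. 101.   0.  83.  53.]
```

The blue lids sit at 59°, 118° and 180° from the window, all within 5 mm of 110 mm radius. The empty window pocket is within 0.1° of the window. Handing in.

```bash
python3 -c "
from rig import sign_off; print(sign_off())"
```

```text
the job is handed in; nothing more can be done
None
```

I did every step of the task and handed it in at about 70 s of the 210 s allowed; the hand-in gave no verdict.

**What I did**
- I turned the speed knob anticlockwise to its end stop, where the wrist torque rose to about 0.75 N m.
- I folded both carton flaps out. The front flap took three tries: the finger slipped over its edge first, then came down outside it. On the third try the closed fingers met 23 N coming down, apparently on that flap, before it folded out.
- I moved both white pots to the tray and put the three blue pots in pockets 0, 5 and 4. The carousel was turned three clicks with the hub bar.

**Last checks**
- **Blue pots:** the three lids lie at 59°, 118° and 180° from the window, each within about 5 mm of the 110 mm pocket radius.
- **Window:** the pocket there is empty, measured within 0.1° and about 1 mm of its place. The hub bar lines up with the click.
- **White pots:** both stand in the tray, which had not moved when I measured it before the second placing.
- **Knob:** its bar lies along the mixer's x axis, where it met the stop. The joint angle itself was not read.
- **Flaps:** the back flap showed fully out in the last picture. The front flap was partly hidden by the arm there; it last showed fully out before the pots were moved.
- **Bottle and beaker:** both look unmoved; I did not measure the bottle. The arm was clear of everything at hand-in.

**Disagreement:** the knob and hub felt 2–6 mm away from where the camera put them, so I recentred on the wrist force while turning.

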